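Switch the peg dryer off and stand the rinsed tumblers upside down on its pegs

ROBOT

A 7-joint arm with a two-finger parallel gripper is mounted at the origin on the work surface. World frame = base frame: x ahead of the robot, y to its left, z up, the work surface at z = 0. Lengths are in mm, angles in degrees, forces in N, time in s.
With the tool pointing down it reaches from about 425 to 875 mm from the base axis. Payload 4.7 kg.
Tool frame: the origin (TCP) lies midway between the tips of the shut fingers; the grasp point (between the pads) lies 19 mm behind it (env.hold_point_z is the distance from the TCP to the grasp point, in mm); z points along the fingers, y is the line along which they close (so a half turn about z gives the same grasp; the last joint's range is limited). The gripper opens to 87 mm and grips with 3 to 60 N. Pads are 19 mm wide; open, the fingers measure 117 mm over their backs; the gripper's body (75 mm by 190 mm) begins 51 mm behind the grasp point.
Start: joints at [-68.405, 18.392, -4.016, 83.108, 1.295, 78.541, -3.26], TCP at [230.709, 607.7, 222.587] pointing down, gripper open.
Joint ranges: [-163.93, 163.93], [-17.29, 119.83], [-79.2, 71.16], [3.27, 140.29], [-89.18, 269.18], [5.43, 117.66], [-154.24, 154.24]. Speed limits (degrees/s): [147.25, 147.25, 180, 180, 180, 180, 180].

INTERFACE

Orientations are given as [roll, pitch, yaw] about the fixed x, y, z axes, in that order (R = Rz(yaw) Ry(pitch) Rx(roll)).
In Python, from cell import env gives the robot as it stands.
- The arm moves only by the tool move_arm, never from a script. Its argument "plan" is a list of rows, each a list of 3 entries, a list of its own where there are three numbers: the shift along the tool's x, y, z scaled (see below), then the turn, a rotation vector about the tool's x, y, z scaled (see below), then the opening, from 0 (shut) to 1 (fully open). A call has 1 to 12 rows; each row is the pose to reach, as a shift and turn from the pose commanded when the call began, along the tool's axes at that moment; what a row does not reach only later rows make up. The controller multiplies each number of a shift by 100 cm and each number of a turn by 90 degrees. A row lasts 1/10 s, in which the tool goes at most 50 mm and 8.59 degrees, less where a joint would pass 70% of its speed; a pose out of reach is approached as far as the arm can. A call with a number of a shift or a turn outside -1 to 1 is refused whole. A call with a gripper value outside its range is refused whole. The fingers move at their own pace and stop on an object; the grip force is fixed at half the most. Time passes only in rows, so rows that repeat a pose let the fingers close. It gives the time, the measured TCP pose, the force, the opening and the grip force at its end, in the units of the state.
- env.observe(): the state, without advancing time (a new reading comes with each control period).
- env.snapshot(name): name is "scene" or "top"; returns a dict with "frame" (384x512x3 uint8, blue, green, red), "vfov" (degrees; the focal length in pixels is half the picture's height over the tangent of half this angle, whatever the lens; pixels are square), "cx", "cy" (the principal point, pixels), "R" (3x3) and "t" (3): a world point X has camera coordinates R X + t. Camera axes: x right, y down, z forward; pixel columns grow to the right and rows downward; lengths in mm; the calibration is good to about 2 mm. A picture is of the moment at which its call begins. There is no depth.
- env.hand_in(): hands the job in; it is judged then, once.
Trained networks look in a picture, given as the dict that the camera call returned (one of the last four; its "shot" number tells which), for a name from the list of things; names that differ only in an ending like _2 or _b are one class to them, and where a whole thing is asked for, a point or a joint stands for the part that bears it (a point fixed in the world has none). Each returns a list of dicts, best first, with "confidence" (0 to 1); they miss things now and then, are a little off and sometimes report something else, mostly with a low value. They report only what shows in the picture. A call takes as long as a camera call.
- env.search_frame(picture, query): "bbox" ([left, top, right, bottom] in pixels, round what is visible of it).
- env.outline_of(picture, query): "region" (384x512 bool, what is visible of it) and "bbox" ([left, top, right, bottom] in pixels, round what is visible of it).
The state is a dict: "time": time; "joint_pos": joint angles; "qd": joint speeds; "effort": joint torques, N m; "position": TCP position; "tool_rot": TCP orientation; "force": force on the tool from outside, world axes, zero at the start; "wrist_torque": the same for the moment, N m; "grip_width": opening from 0.0 (shut) to 1.0 (fully open); "gripper_force": force on a finger pad.
Only numpy, scipy, OpenCV 4.12 (cv2) and the standard library are available. Lean on these libraries where they do the work, as an engineer would, in place of code of your own. Each camera call takes 0.05 s, during which the arm holds its last target. There are 200 camera calls.

TASK

First switch the peg dryer off by turning its dial until the pointer stands on the zero mark, while all the tumblers still lie where they are; then stand every tumbler upside down on a peg, pushed fully down so that its rim rests flat on the dryer's top. Narrow tumblers go on thin pegs and wide tumblers on thick pegs, one to a peg, and the dial must stay at zero. Leave the bottles, the pill crusher, the bowl, the magnifier and the pill box where they are.

Things in the scene. Friction and masses are not known exactly. Their poses are not given: they have to be found in the camera images.
- dryer: white peg dryer fixed on the work surface, 120 x 510 mm, 32 mm high, long way along its y. On its flat top at x = 0: five pegs at y = 105, 25, -55, -135, -215 mm (thin and thick in changing order) and the dial at y = 205 mm; a long black zero mark beside the dial at its -x side, short marks following counter-clockwise. Origin under its centre; x points away from the robot.
- dial (a joint): turning angle of the dryer's dial, rad, counter-clockwise seen from above; 0 when the pointer stands on the zero mark; range -2.6 to 2.6. Starts well away from zero on the positive side.
- dial_grip (a point): point on the dial's upright axis at the height to grip, 32 mm above the dryer's top; turns with the dial. The dial is a white disc of 48 mm diameter, 8 mm high, with an upright bar grip on it 44 mm long, 12 mm thick, its top 38 mm above the dryer's top. The bar lies along this frame's x; its black pointer line is on the -x half and end.
- peg_thin1: thin upright steel peg fixed on the dryer's top, 18 mm diameter, 50 mm high, the last 10 mm tapered. Origin at the centre of its foot, on the dryer's top; z up.
- peg_thin2: thin upright steel peg fixed on the dryer's top, 18 mm diameter, 50 mm high, the last 10 mm tapered. Origin at the centre of its foot, on the dryer's top; z up.
- peg_thin3: thin upright steel peg fixed on the dryer's top, 18 mm diameter, 50 mm high, the last 10 mm tapered. Origin at the centre of its foot, on the dryer's top; z up.
- peg_thick1: thick upright steel peg fixed on the dryer's top, 32 mm diameter, 50 mm high, the last 10 mm tapered; too thick for a narrow tumbler. Origin at the centre of its foot, on the dryer's top; z up.
- peg_thick2: thick upright steel peg fixed on the dryer's top, 32 mm diameter, 50 mm high, the last 10 mm tapered; too thick for a narrow tumbler. Origin at the centre of its foot, on the dryer's top; z up.
- narrow1: narrow white ceramic square tumbler, a straight hollow vessel open at one end: 36 x 36 mm outside, 66 mm from foot to mouth, walls 3 mm, square bore 30 mm wide, 61 mm deep. Starts lying on a flat side, mouth roughly towards the robot. Origin at the centre of the foot's outside face; z points from foot to mouth, x and y square to the sides. May be absent.
- narrow1_rim (a point): centre of narrow1's mouth, in the plane of its rim, 66 mm from the foot.
- narrow2: narrow white ceramic square tumbler, a straight hollow vessel open at one end: 36 x 36 mm outside, 66 mm from foot to mouth, walls 3 mm, square bore 30 mm wide, 61 mm deep. Starts lying on a flat side, mouth roughly towards the robot. Origin at the centre of the foot's outside face; z points from foot to mouth, x and y square to the sides. May be absent.
- narrow2_rim (a point): centre of narrow2's mouth, in the plane of its rim, 66 mm from the foot.
- narrow3: narrow white ceramic square tumbler, a straight hollow vessel open at one end: 36 x 36 mm outside, 66 mm from foot to mouth, walls 3 mm, square bore 30 mm wide, 61 mm deep. Starts lying on a flat side, mouth roughly towards the robot. Origin at the centre of the foot's outside face; z points from foot to mouth, x and y square to the sides. May be absent.
- narrow3_rim (a point): centre of narrow3's mouth, in the plane of its rim, 66 mm from the foot.
- wide1: wide white ceramic square tumbler, a straight hollow vessel open at one end: 47 x 47 mm outside, 68 mm from foot to mouth, walls 3 mm, square bore 41 mm wide, 63 mm deep. Starts lying on a flat side, mouth roughly towards the robot. Origin at the centre of the foot's outside face; z points from foot to mouth, x and y square to the sides. May be absent.
- wide1_rim (a point): centre of wide1's mouth, in the plane of its rim, 68 mm from the foot.
- wide2: wide white ceramic square tumbler, a straight hollow vessel open at one end: 47 x 47 mm outside, 68 mm from foot to mouth, walls 3 mm, square bore 41 mm wide, 63 mm deep. Starts lying on a flat side, mouth roughly towards the robot. Origin at the centre of the foot's outside face; z points from foot to mouth, x and y square to the sides. May be absent.
- wide2_rim (a point): centre of wide2's mouth, in the plane of its rim, 68 mm from the foot.
- dropper1: amber glass dropper bottle, 32 mm diameter, 98 mm high, standing on the dark lacquered tray (fixed, 260 x 190 mm, rim 18 mm high); leave alone. Origin under its centre.
- dropper2: amber glass dropper bottle, 32 mm diameter, 98 mm high, standing on the dark lacquered tray (fixed, 260 x 190 mm, rim 18 mm high); leave alone. Origin under its centre.
- crusher: stainless pill crusher with a twist handle, 46 mm diameter, 76 mm high, standing on the dark lacquered tray (fixed, 260 x 190 mm, rim 18 mm high); leave alone. Origin under its centre.
- bowl: small glass bowl, 72 mm diameter, 30 mm high; leave alone. Origin under its centre.
- magnifier: folded acrylic magnifier lying flat, 126 x 66 mm, 10 mm high; leave alone. Origin near the middle of its underside.
- pillbox: white seven-day pill box, 55 x 150 mm, 26 mm high; leave alone. Origin under its centre.

How it is judged:
By the outcome, as a careful person would: the job done as asked, in the order asked, and still so for the second after the job is handed in, with the robot touching nothing.
Of narrow1, narrow2, narrow3, wide1, wide2 only 3 to 5 are there at a start; the rules pass over those that are not, and their reading is None.
At some moment in a run one of narrow1, narrow2, narrow3, wide1, wide2 may be knocked a few centimetres aside while the robot is not near it.
It also fails if it takes over 210 s, if anything falls off the work surface, if the arm or the gripper's body presses on something with over 40 N, if the wrist force passes 120 N, or if a joint passes its speed limit or range.

## Working session

There is one attempt and no reset: what is moved stays moved. The work goes in short steps, Python scripts to look and compute and a tool call to move; the robot and the scene stay as the last step left them, time stands still between calls to the robot, and variables do not carry over. Pictures are saved under pics/ and viewed, at most 14 in all, crops included, and the job is handed in when it is done.

Besides the shell and the picture viewer there is one more tool, called after "Request:" by a JSON object that holds its "fn" and its "kwargs". move_arm: Moves the arm, as the interface text tells. Its arguments: {"type":"object","properties":{"plan":{"type":"array"}},"required":["plan"]}

```bash
ls; mkdir -p pics; python3 - <<'E'
from cell import env
import cv2,numpy as np
print(env.observe())
for n in("scene","top"):
    p=env.snapshot(n); cv2.imwrite(f"pics/{n}0.png",p["frame"]); np.savez(f"pics/{n}0.npz",**p)
    print(n,p["vfov"],p["cx"],p["cy"],np.round(p["R"],3).tolist(),np.round(p["t"],1))
    for q in("narrow1","wide1","dryer","dial","peg_thin1","peg_thick1"):
        print(q,[(np.round(d["bbox"]).astype(int).tolist(),round(d["confidence"],2)) for d in env.search_frame(p,q)])
E
```

```text
pics
{'time': 0.0, 'joint_pos': array([-68.40365235,  18.43596837,  -4.01622992,  83.17560284,
         1.29557443,  78.54024337,  -3.26102748]), 'qd': array([-0.054613  ,  0.03207503,  0.03545298, -0.03017601, -0.02376971,
       -0.06101919, -0.01143133]), 'effort': array([ 4.82808025e-05, -4.91281736e+01, -4.03738786e-01, -3.12536788e+01,
       -6.39250455e-02,  4.34551982e-02,  1.73414060e-04]), 'position': array([230.5442928 , 607.1471875 , 221.49050533]), 'tool_rot': array([-1.79893464e+02,  6.15563932e-03,  1.59213173e+02]), 'force': array([ 0.58444812,  0.05074354, -0.2494038 ]), 'wrist_torque': array([-0.05424851,  0.04298079,  0.00882906]), 'gripper_force': 0.0, 'grip_width': 1.0020083715099624}
scene 51.49746631336964 255.1786620697763 194.33478349049602 [[0.41, 0.912, 0.011], [0.641, -0.279, -0.715], [-0.649, 0.3, -0.699]] [-246.1 -245.5 1536.7]
narrow1 [([172, 201, 185, 225], 0.85), ([119, 207, 131, 235], 0.83), ([239, 192, 251, 210], 0.51)]
wide1 [([313, 143, 327, 169], 0.73)]
dryer [([176, 209, 360, 291], 0.73)]
dial []
peg_thin1 [([189, 249, 194, 269], 0.61), ([218, 244, 228, 259], 0.55), ([250, 236, 257, 252], 0.51)]
peg_thick1 [([301, 220, 312, 240], 0.62), ([275, 229, 283, 248], 0.5)]
top 57.88157259255325 259.0364532646763 192.0252049324479 [[-0.001, -1.0, -0.015], [-0.994, 0.003, -0.106], [0.106, 0.014, -0.994]] [  40.1  509.  1305.7]
narrow1 [([256, 199, 270, 220], 0.52), ([351, 215, 364, 232], 0.47)]
wide1 [([165, 219, 188, 244], 0.74), ([379, 206, 419, 223], 0.64)]
dryer [([207, 148, 218, 159], 0.74), ([195, 142, 330, 178], 0.57)]
dial [([204, 148, 219, 156], 0.42)]
peg_thin1 []
peg_thick1 [([369, 180, 390, 203], 0.66), ([254, 152, 259, 160], 0.46)]
```

```bash
python3 - <<'E'
import cv2
a=cv2.imread("pics/scene0.png");b=cv2.imread("pics/top0.png")
cv2.imwrite("pics/v1.png",cv2.resize(a[130:310,90:390],(800,480),interpolation=cv2.INTER_CUBIC))
cv2.imwrite("pics/v2.png",cv2.resize(b[120:300,130:430],(800,480),interpolation=cv2.INTER_CUBIC))
E
```

```text
(no output)
```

View pics/v1.png

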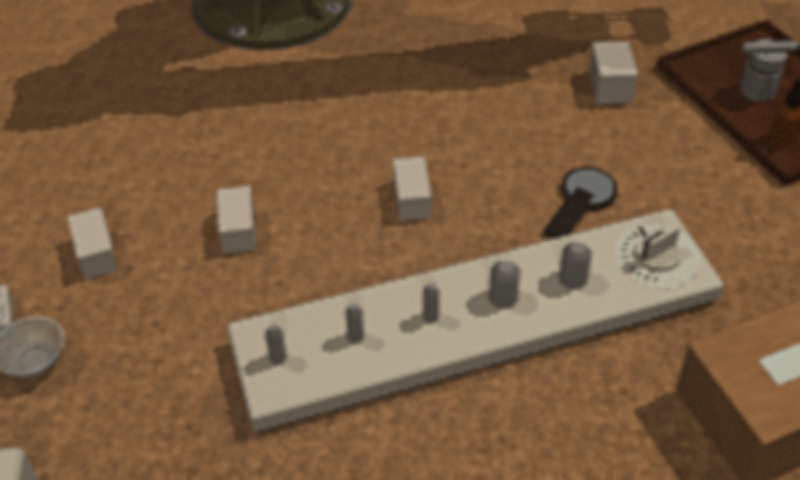

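View pics/v2.png

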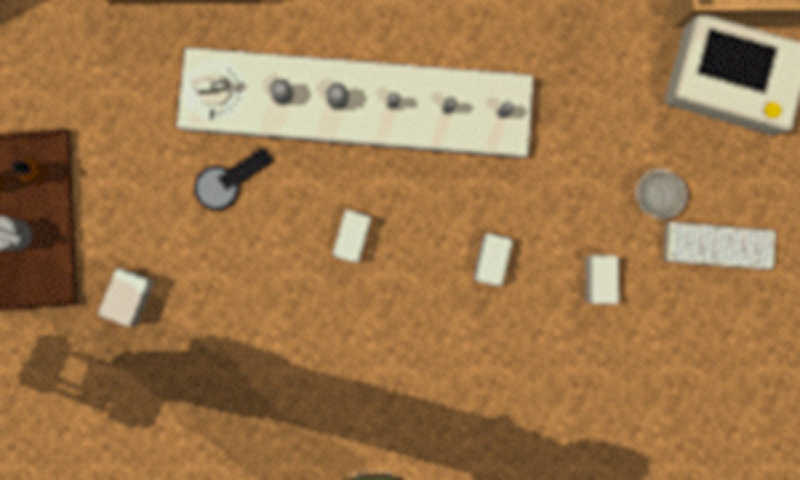

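The scene shows three narrow tumblers, one wide tumbler at left in the top view, and the magnifier between the wide one and the dryer. From the dial end the pegs run thick, thick, thin, thin, thin. Next I'll fit poses using both cameras.

```bash
cat > h.py <<'E'
import numpy as np,cv2
from scipy.optimize import minimize
from scipy.spatial.transform import Rotation as Ro
def proj(p,X):
    c=np.asarray(X)@np.asarray(p["R"]).T+np.asarray(p["t"]); f=192/np.tan(np.radians(float(p["vfov"]))/2)
    return c[:,:2]/c[:,2:]*f+[float(p["cx"]),float(p["cy"])]
def ground(p,u,z):
    f=192/np.tan(np.radians(float(p["vfov"]))/2); R=np.asarray(p["R"]);t=np.asarray(p["t"])
    d=R.T@np.array([(u[0]-p["cx"])/f,(u[1]-p["cy"])/f,1]); o=-R.T@t
    return o+d*(z-o[2])/d[2]
def white(p):
    hsv=cv2.cvtColor(p["frame"],cv2.COLOR_BGR2HSV).astype(float)
    return np.clip((110-hsv[...,1])/50,0,1)*(hsv[...,2]>50)
def box(v,dx,dy,dz):
    x,y,w=v; c,s=np.cos(w),np.sin(w)
    return np.array([[x+c*a-s*b,y+s*a+c*b,z] for a in(-dx/2,dx/2) for b in(-dy/2,dy/2) for z in(0,dz)])
def fit(ps,v0,dims,pad=8):
    S=8; ws=[white(p) for p in ps]
    wins=[]
    for p in ps:
        q=proj(p,box(v0,*dims)); a=np.floor(q.min(0)-pad).astype(int);b=np.ceil(q.max(0)+pad).astype(int); wins.append((a,b))
    def cost(v):
        e=0
        for p,w,(a,b) in zip(ps,ws,wins):
            q=(proj(p,box([v[0],v[1],v[2]/100],*dims))+.5-a)*S
            m=np.zeros(((b-a)[1]*S,(b-a)[0]*S),np.uint8)
            cv2.fillConvexPoly(m,cv2.convexHull(np.round(q*16-8).astype(np.int32)),255,shift=4)
            r=cv2.resize(m,tuple(int(k) for k in b-a),interpolation=cv2.INTER_AREA)/255.
            e+=((cv2.GaussianBlur(r,(0,0),.6)-w[a[1]:b[1],a[0]:b[0]])**2).sum()
        return e
    best=None
    for d in(-.2,0,.2):
        s=np.array([v0[0],v0[1],(v0[2]+d)*100]); sim=np.vstack([s]+[s+k for k in np.diag([12.,12,12])])
        r=minimize(cost,s,method="Nelder-Mead",options=dict(initial_simplex=sim,xatol=.05,fatol=1e-3))
        if best is None or r.fun<best.fun: best=r
    return [best.x[0],best.x[1],best.x[2]/100],best.fun
def load(n): return dict(np.load(n))
def move(pos,a,yaw):
    """needed shift/turn; a=tilt deg: tool z=(dir*sin(th),cos)..."""
E
cat > m1.py <<'E'
from h import *
T=load("pics/top0.npz");Sc=load("pics/scene0.npz")
z=lambda u,v:(u/800*300+130,v/480*180+120)
c=ground(T,z(356,102),32)
d,e=fit([T,Sc],[c[0],c[1],0.0],(120,510,32)); print("dryer",np.round(d,3),e)
for p in(T,Sc): print(fit([p],d,(120,510,32)))
for n,u,w,l in(("w",(126,297),47,68),("n1",(352,236),36,66),("n2",(494,260),36,66),("n3",(604,279),36,66)):
    g=ground(T,z(*u),w)
    for ps in([T,Sc],[T],[Sc]): 
        v,e=fit(ps,[g[0],g[1],0.],(l,w,w),5); print(n,np.round(v,3),round(e,2))
o=np.array(d)
for k in("105","25","-55","-135","-215","205"):
    print(k,np.round([o[0]-np.sin(o[2])*float(k),o[1]+np.cos(o[2])*float(k)],1))
# rectified dial view at z=32 & pegs
M=[]
for p in(T,Sc):
    zz=32
    loc=np.array([[a,b] for a in(-35,35) for b in(170,240)],float)
    W=np.array([[o[0]+np.cos(o[2])*a-np.sin(o[2])*b,o[1]+np.sin(o[2])*a+np.cos(o[2])*b,zz] for a,b in loc])
    dst=np.float32([[(240-b)/70*400,(35-a)/70*400] for a,b in loc])
    H=cv2.getPerspectiveTransform(np.float32(proj(p,W)),dst)
    M.append(cv2.warpPerspective(p["frame"],H,(400,400),flags=cv2.INTER_CUBIC))
cv2.imwrite("pics/dial.png",np.hstack(M))
E
python3 m1.py
```

```text
dryer [ 6.41501e+02  2.48730e+01 -8.70000e-02] 1016.5733259816174
([np.float64(644.0184661850346), np.float64(24.546547316129327), np.float64(-0.08647903232136983)], np.float64(86.5306160199853))
([np.float64(639.0047323812615), np.float64(25.882152514583506), np.float64(-0.08595048936483579)], np.float64(717.5633506799365))
w [360.154 354.008  -0.392] 13.8
w [360.749 353.194  -0.371] 4.71
w [357.738 355.564  -0.401] 4.16
n1 [ 4.46244e+02  3.07530e+01 -2.92000e-01] 18.18
n1 [ 4.47674e+02  2.94270e+01 -2.88000e-01] 10.83
n1 [ 4.44541e+02  3.18570e+01 -2.91000e-01] 2.65
n2 [ 4.1207e+02 -1.7161e+02 -2.5200e-01] 16.09
n2 [ 4.13790e+02 -1.73038e+02 -2.47000e-01] 7.42
n2 [ 4.10604e+02 -1.70985e+02 -2.54000e-01] 3.13
n3 [ 3.83099e+02 -3.27213e+02 -4.40000e-02] 14.98
n3 [ 3.84511e+02 -3.28547e+02 -2.50000e-02] 3.37
n3 [ 3.81366e+02 -3.26653e+02 -3.60000e-02] 3.47
105 [650.6 129.5]
25 [643.7  49.8]
-55 [636.7 -29.9]
-135 [ 629.8 -109.6]
-215 [ 622.9 -189.3]
205 [659.2 229.1]
```

View pics/dial.png

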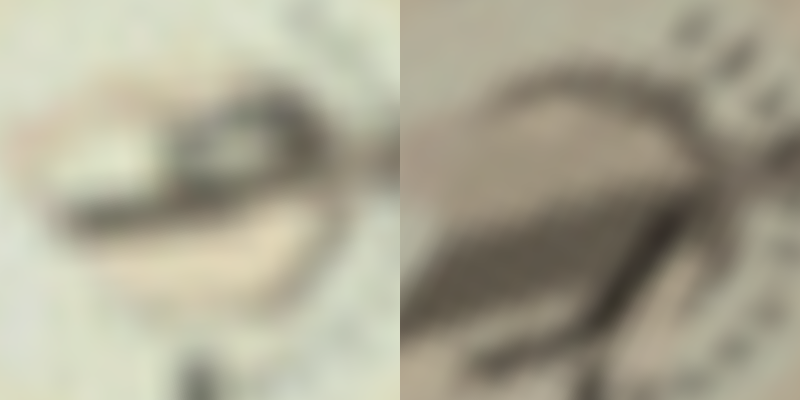

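The top-view rectification shows the pointer (black end, at about (300,130)) pointing to -y and slightly +x. The zero mark is at the bottom, (195,380). So the dial is at about +100°. I'll grip the bar square and turn it to the dryer's yaw.

```bash
cat > go.py <<'E'
import sys,numpy as np
from scipy.spatial.transform import Rotation as Ro
def down(yaw,tilt=0):
    """tool x horiz dir = yaw; tilt>0 about world-horizontal tool y: R = Rdown * Ry(tilt)"""
    return Ro.from_euler("xyz",[180,0,yaw],degrees=True)*Ro.from_euler("y",tilt,degrees=True)
def rel(s,pos,R):
    R0=Ro.from_euler("xyz",s["tool_rot"],degrees=True)
    return np.round(R0.inv().apply(np.array(pos)-s["position"])/1000,4).tolist(), np.round((R0.inv()*R).as_rotvec(degrees=True)/90,4).tolist()
def show(*targets):
    from cell import env
    s=env.observe(); print("t",round(s["time"],1),"pos",np.round(s["position"],1),"rot",np.round(s["tool_rot"],1),"F",np.round(s["force"],1),"w",round(s["grip_width"],3),"q",np.round(s["joint_pos"],1))
    for p,R in targets: print(rel(s,p,R))
E
python3 -c "
from go import *
show(([659,229,180],down(96)),([659,229,47],down(96)))"
```

```text
t 0.7 pos [230.7 607.7 222.6] rot [180.    0.  159.2] F [-0.3 -0.6  0.3] w 1.001 q [-68.4  18.4  -4.   83.1   1.3  78.5  -3.3]
([-0.5348, -0.2021, 0.0426], [0.0001, -0.0, 0.7024])
([-0.5348, -0.2021, 0.1756], [0.0001, -0.0, 0.7024])
```

Request:
{"fn": "move_arm", "kwargs": {"plan": [[[-0.535, -0.202, 0.042], [0, 0, 0.7], 1], [[-0.535, -0.202, 0.042], [0, 0, 0.7], 1], [[-0.535, -0.202, 0.042], [0, 0, 0.7], 1], [[-0.535, -0.202, 0.042], [0, 0, 0.7], 1], [[-0.535, -0.202, 0.042], [0, 0, 0.7], 1], [[-0.535, -0.202, 0.042], [0, 0, 0.7], 1], [[-0.535, -0.202, 0.042], [0, 0, 0.7], 1], [[-0.535, -0.202, 0.042], [0, 0, 0.7], 1], [[-0.535, -0.202, 0.042], [0, 0, 0.7], 1], [[-0.535, -0.202, 0.042], [0, 0, 0.7], 1], [[-0.535, -0.202, 0.042], [0, 0, 0.7], 1], [[-0.535, -0.202, 0.042], [0, 0, 0.7], 1]]}}

```text
time: 1.9
position: [662.5, 222.8, 180.2]
tool_rot: [179.9, 0.2, 95.9]
force: [1.1, -1.2, -0.8]
grip_width: 1.002
gripper_force: 0.0
```

```bash
python3 -c "
from go import *
show(([659,229,180],down(96)),([659,229,47],down(96)))"
```

```text
t 1.9 pos [662.5 222.8 180.2] rot [179.9   0.2  95.9] F [ 1.1 -1.2 -0.8] w 1.002 q [-34.9  26.1  19.5  79.2  -8.5  76.2  -9.3]
([0.0065, -0.0029, 0.0001], [0.0008, 0.0023, -0.0016])
([0.007, -0.003, 0.1331], [0.0008, 0.0023, -0.0016])
```

Request:
{"fn": "move_arm", "kwargs": {"plan": [[[0, 0, 0], [0, 0, 0], 1], [[0, 0, 0.045], [0, 0, 0], 1], [[0, 0, 0.09], [0, 0, 0], 1], [[0, 0, 0.133], [0, 0, 0], 1], [[0, 0, 0.133], [0, 0, 0], 1], [[0, 0, 0.133], [0, 0, 0], 1]]}}

```text
time: 2.5
position: [658.6, 230.1, 47.9]
tool_rot: [-179.9, -0.0, 96.3]
force: [0.7, -0.4, 1.3]
grip_width: 1.002
gripper_force: 0.0
```

```bash
python3 -c "
from go import *
show(([659,229,47],down(96)))"
```

```text
t 2.5 pos [658.6 230.1  47.9] rot [-179.9   -0.    96.3] F [ 0.7 -0.4  1.3] w 1.002 q [-34.5  31.8  17.9  86.7 -10.5  63.2  -8.1]
([-0.0012, 0.0003, 0.0009], [-0.0006, -0.0002, 0.0032])
```

Request:
{"fn": "move_arm", "kwargs": {"plan": [[[0, 0, 0], [0, 0, 0], 0.4], [[0, 0, 0], [0, 0, 0], 0.3], [[0, 0, 0], [0, 0, 0], 0.2], [[0, 0, 0], [0, 0, 0], 0], [[0, 0, 0], [0, 0, 0], 0], [[0, 0, 0], [0, 0, 0], 0], [[0, 0, 0], [0, 0, 0], 0], [[0, 0, 0], [0, 0, 0], 0], [[0, 0, 0], [0, 0, 0], 0], [[0, 0, 0], [0, 0, 0], 0]]}}

```text
time: 3.5
position: [660.6, 228.9, 47.7]
tool_rot: [179.8, 0.0, 96.2]
force: [7.8, 0.0, -5.6]
grip_width: 0.174
gripper_force: 3.8
```

```bash
python3 -c "
from go import *
show(([659,229,47],down(-5)))
s=__import__('cell').env.observe();print(s['gripper_force'],s['wrist_torque'])"
```

```text
t 3.5 pos [660.6 228.9  47.7] rot [179.8   0.   96.2] F [ 7.8  0.  -5.6] w 0.174 q [-34.4  31.8  18.   86.7 -10.5  62.9  -8. ]
([0.0003, -0.0016, 0.0007], [0.0016, -0.0018, 1.1246])
3.8178283101979105 [ 0.02228465 -1.68766404  0.05646725]
```

Request:
{"fn": "move_arm", "kwargs": {"plan": [[[0, 0, 0], [0, 0, 0], 0], [[0, 0, 0], [0, 0, 0], 0], [[0, 0, 0], [0, 0, 0], 0], [[0, 0, 0], [0, 0, 0], 0], [[0, 0, 0], [0, 0, 0], 0]]}}

```text
time: 4.0
position: [662.0, 228.8, 47.7]
tool_rot: [179.7, 0.0, 96.2]
force: [6.9, 0.8, -4.5]
grip_width: 0.136
gripper_force: 30.0
```

```bash
python3 -c "
from go import *
show(([659,229,47],down(-5)))
s=__import__('cell').env.observe();print(s['gripper_force'],s['wrist_torque'])"
```

```text
t 4.0 pos [662.  228.8  47.7] rot [179.7   0.   96.2] F [ 6.9  0.8 -4.5] w 0.136 q [-34.4  31.9  18.   86.7 -10.5  62.8  -8. ]
([0.0005, -0.003, 0.0007], [0.0028, -0.0032, 1.1243])
29.998736386187375 [ 0.02459472 -1.49311391  0.01514373]
```

Request:
{"fn": "move_arm", "kwargs": {"plan": [[[0, 0.003, 0], [0, 0, 0.09], 0], [[0, 0.003, 0], [0, 0, 0.18], 0], [[0, 0.003, 0], [0, 0, 0.27], 0], [[0, 0.003, 0], [0, 0, 0.36], 0], [[0, 0.003, 0], [0, 0, 0.45], 0], [[0, 0.003, 0], [0, 0, 0.54], 0], [[0, 0.003, 0], [0, 0, 0.63], 0], [[0, 0.003, 0], [0, 0, 0.72], 0], [[0, 0.003, 0], [0, 0, 0.81], 0], [[0, 0.003, 0], [0, 0, 0.9], 0], [[0, 0.003, 0], [0, 0, 0.99], 0], [[0, 0.003, 0], [0, 0, 1.0], 0]]}}

```text
time: 5.2
position: [663.1, 228.1, 47.7]
tool_rot: [179.9, -0.1, 6.1]
force: [2.6, -1.7, -0.9]
grip_width: 0.134
gripper_force: 30.0
```

```bash
python3 -c "
from go import *
show(([662,229,47],down(-5)))
s=__import__('cell').env.observe();print(s['gripper_force'],s['wrist_torque'])"
```

```text
t 5.2 pos [663.1 228.1  47.7] rot [ 1.799e+02 -1.000e-01  6.100e+00] F [ 2.6 -1.7 -0.9] w 0.134 q [-46.9  35.6  36.2  86.8 -22.2  64.9 -90.2]
([-0.001, -0.001, 0.0007], [0.0011, -0.0011, 0.1234])
30.000803181901574 [-0.50696854 -0.33315343 -0.0399301 ]
```

Request:
{"fn": "move_arm", "kwargs": {"plan": [[[0, 0, 0], [0, 0, 0.08], 0], [[0, 0, 0], [0, 0, 0.123], 0], [[0, 0, 0], [0, 0, 0.123], 0], [[0, 0, 0], [0, 0, 0.123], 0]]}}

```text
time: 5.6
position: [663.0, 228.0, 47.7]
tool_rot: [179.9, -0.1, -4.7]
force: [2.9, -4.1, -1.4]
grip_width: 0.135
gripper_force: 30.0
```

```bash
python3 -c "
from go import *
show(([662,229,47],down(-5)))
s=__import__('cell').env.observe();print(s['gripper_force'],s['wrist_torque'])"
```

```text
t 5.6 pos [663.  228.   47.7] rot [ 1.799e+02 -1.000e-01 -4.700e+00] F [ 2.9 -4.1 -1.4] w 0.135 q [ -48.3   36.2   38.4   86.8  -23.7   65.2 -100. ]
([-0.0011, -0.0009, 0.0007], [0.0008, -0.0011, 0.0031])
29.999579465948045 [-0.86809218 -0.61397118 -0.00428124]
```

Request:
{"fn": "move_arm", "kwargs": {"plan": [[[0, 0, 0], [0, 0, 0], 0.6], [[0, 0, 0], [0, 0, 0], 0.6], [[0, 0, 0], [0, 0, 0], 0.6], [[0, 0, 0], [0, 0, 0], 0.6], [[0, 0, -0.05], [0, 0, 0], 0.6], [[0, 0, -0.1], [0, 0, 0], 0.6], [[-0.05, 0, -0.15], [0, 0, 0], 0.6], [[-0.1, 0, -0.15], [0, 0, 0], 0.6], [[-0.15, 0, -0.15], [0, 0, 0], 0.6], [[-0.2, 0, -0.15], [0, 0, 0], 0.6], [[-0.2, 0, -0.15], [0, 0, 0], 0.6]]}}

```text
time: 6.7
position: [457.7, 247.9, 197.2]
tool_rot: [-179.9, 0.3, -4.5]
force: [-1.2, 0.2, -0.5]
grip_width: 0.6
gripper_force: 0.0
```

```bash
python3 - <<'E'
from h import *
from go import show
from cell import env
M=[]
o=[644,24.2,-.0865]
for n in("top","scene"):
    p=env.snapshot(n); np.savez(f"pics/{n}1.npz",**p)
    loc=np.array([[a,b] for a in(-45,45) for b in(160,250)],float)
    W=np.array([[o[0]+np.cos(o[2])*a-np.sin(o[2])*b,o[1]+np.sin(o[2])*a+np.cos(o[2])*b,32] for a,b in loc])
    dst=np.float32([[(250-b)/90*400,(45-a)/90*400] for a,b in loc])
    H=cv2.getPerspectiveTransform(np.float32(proj(p,W)),dst)
    M.append(cv2.warpPerspective(p["frame"],H,(400,400),flags=cv2.INTER_CUBIC))
cv2.imwrite("pics/dial1.png",np.hstack(M))
show()
E
```

```text
t 6.8 pos [459.9 248.  197.9] rot [-1.798e+02  1.000e-01 -4.600e+00] F [-0.9 -0.3  1.3] w 0.599 q [ -71.9    3.6   42.8  104.4   -2.8   73.  -122.9]
```

View pics/dial1.png

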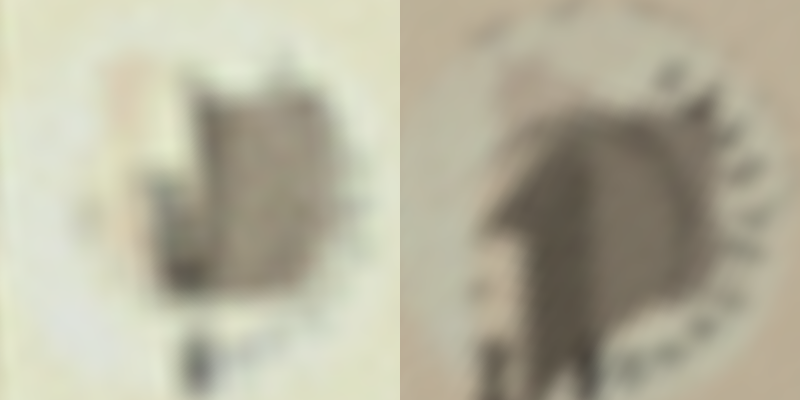

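The pointer now lines up with the zero mark: the bar is vertical at x≈205 and the mark is at (195,370). Next is the wide tumbler, gripped at a 45° tilt and then swung mouth-down.

```bash
cat >> go.py <<'E'
def tumb(cx,cy,w,gz,off,tilt=45,back=0):
    """grasp pose; w deg = mouth->foot heading"""
    R=down(w+180,tilt); u=np.array([np.cos(np.radians(w)),np.sin(np.radians(w)),0])
    g=np.array([cx,cy,gz])+off*u
    return g+(19-back)*R.as_matrix()[:,2],R
E
python3 -c "
from go import *
show(tumb(361.5,353,-22.1,26,6,back=120),([420,300,250],down(158)))"
```

```text
t 6.8 pos [459.9 248.  197.9] rot [-1.798e+02  1.000e-01 -4.600e+00] F [-0.9 -0.3  1.3] w 0.599 q [ -71.9    3.6   42.8  104.4   -2.8   73.  -122.9]
([-0.0324, -0.0732, 0.1008], [0.6927, 0.1048, -1.6791])
([-0.044, -0.0488, -0.0518], [-0.0026, -0.0026, -1.8063])
```

Request:
{"fn": "move_arm", "kwargs": {"plan": [[[-0.02, -0.025, -0.05], [0, 0, -0.09], 0.72], [[-0.044, -0.049, -0.05], [0, 0, -0.18], 0.72], [[-0.044, -0.049, -0.05], [0, 0, -0.27], 0.72], [[-0.044, -0.049, -0.05], [0, 0, -0.36], 0.72], [[-0.044, -0.049, -0.05], [0, 0, -0.45], 0.72], [[-0.044, -0.049, -0.05], [0, 0, -0.54], 0.72], [[-0.044, -0.049, -0.05], [0, 0, -0.63], 0.72], [[-0.044, -0.049, -0.05], [0, 0, -0.72], 0.72], [[-0.044, -0.049, -0.05], [0, 0, -0.81], 0.72], [[-0.044, -0.049, -0.05], [0, 0, -0.9], 0.72], [[-0.044, -0.049, -0.05], [0, 0, -0.99], 0.72], [[-0.044, -0.049, -0.05], [0, 0, -1], 0.72]]}}

```text
time: 8.0
position: [424.4, 298.5, 247.6]
tool_rot: [180.0, 0.0, 85.1]
force: [0.3, 0.1, -0.2]
grip_width: 0.723
gripper_force: 0.0
```

Request:
{"fn": "move_arm", "kwargs": {"plan": [[[0, 0, 0], [0, 0, -0.09], 0.72], [[0, 0, 0], [0, 0, -0.18], 0.72], [[0, 0, 0], [0, 0, -0.27], 0.72], [[0, 0, 0], [0, 0, -0.36], 0.72], [[0, 0, 0], [0, 0, -0.45], 0.72], [[0, 0, 0], [0, 0, -0.54], 0.72], [[0, 0, 0], [0, 0, -0.63], 0.72], [[0, 0, 0], [0, 0, -0.72], 0.72], [[0, 0, 0], [0, 0, -0.8], 0.72], [[0, 0, 0], [0, 0, -0.8], 0.72]]}}

```text
time: 9.0
position: [423.9, 298.6, 247.6]
tool_rot: [180.0, 0.0, 157.0]
force: [0.6, 0.2, 1.1]
grip_width: 0.72
gripper_force: 0.0
```

```bash
python3 -c "
from go import *
show(tumb(361.5,353,-22.1,26,6,back=120))"
```

```text
t 9.0 pos [423.9 298.6 247.6] rot [180.   0. 157.] F [0.6 0.2 1.1] w 0.72 q [-74.9   0.9  37.5 100.7  -0.5  78.6  29.7]
([0.0014, 0.0269, 0.1502], [0.0041, 0.5003, -0.0098])
```

Request:
{"fn": "move_arm", "kwargs": {"plan": [[[0, 0.027, 0], [0, 0.08, 0], 0.72], [[0.001, 0.027, 0.03], [0.004, 0.17, -0.01], 0.72], [[0.001, 0.027, 0.06], [0.004, 0.26, -0.01], 0.72], [[0.001, 0.027, 0.1], [0.004, 0.35, -0.01], 0.72], [[0.001, 0.027, 0.14], [0.004, 0.44, -0.01], 0.72], [[0.001, 0.027, 0.15], [0.004, 0.5, -0.01], 0.72], [[0.001, 0.027, 0.15], [0.004, 0.5, -0.01], 0.72], [[0.001, 0.027, 0.15], [0.004, 0.5, -0.01], 0.72]]}}

```text
time: 9.8
position: [433.5, 323.7, 97.1]
tool_rot: [-179.8, -44.9, 157.8]
force: [-1.1, 0.3, -0.9]
grip_width: 0.725
gripper_force: 0.0
```

```bash
python3 -c "
from go import *
show(tumb(361.5,353,-22.1,26,6,back=0))"
```

```text
t 9.8 pos [433.5 323.7  97.1] rot [-179.8  -44.9  157.8] F [-1.1  0.3 -0.9] w 0.725 q [-45.2  40.6  35.1  86.8 -43.8 102.   66.8]
([0.0006, 0.0003, 0.12], [-0.0014, 0.0009, -0.0009])
```

Request:
{"fn": "move_arm", "kwargs": {"plan": [[[0, 0, 0.04], [0, 0, 0], 0.72], [[0, 0, 0.08], [0, 0, 0], 0.72], [[0, 0, 0.105], [0, 0, 0], 0.72], [[0, 0, 0.12], [0, 0, 0], 0.72], [[0, 0, 0.12], [0, 0, 0], 0.72], [[0, 0, 0.12], [0, 0, 0], 0.3], [[0, 0, 0.12], [0, 0, 0], 0.3], [[0, 0, 0.12], [0, 0, 0], 0.3], [[0, 0, 0.12], [0, 0, 0], 0.3], [[0, 0, 0.12], [0, 0, 0], 0.3]]}}

```text
time: 10.8
position: [355.7, 355.5, 13.7]
tool_rot: [179.9, -44.9, 158.1]
force: [2.4, -1.4, 5.7]
grip_width: 0.541
gripper_force: 30.0
```

```bash
python3 -c "
from go import *
show(tumb(361.5,353,-22.1,26,6,back=0))
from cell import env;print(env.observe()['gripper_force'])"
```

```text
t 10.8 pos [355.7 355.5  13.7] rot [179.9 -44.9 158.1] F [ 2.4 -1.4  5.7] w 0.541 q [-50.7  40.6  32.6  98.1 -47.   90.7  69.1]
([-0.0, -0.0001, 0.0016], [-0.0001, 0.0009, 0.0016])
29.999677828454878
```

```bash
cat >> go.py <<'E'
W=-4.96
def peg(k,rim,h=40,dx=0,dy=0,tilt=45,yaw=None):
    y=W if yaw is None else yaw
    R=down(y+180,-tilt)
    g=np.array([644.9+.0865*k+dx,23.6+.9963*k+dy,rim+h])
    return g+19*R.as_matrix()[:,2],R
E
python3 -c "
from go import *
show(([440,250,230],down(165)),peg(25,115))"
```

```text
t 10.8 pos [355.7 355.5  13.7] rot [179.9 -44.9 158.1] F [ 2.4 -1.4  5.7] w 0.541 q [-50.7  40.6  32.6  98.1 -47.   90.7  69.1]
([0.0695, -0.0659, -0.2363], [0.0314, -0.4985, -0.0732])
([-0.1913, -0.1714, -0.3718], [0.001, -0.991, -0.21])
```

Request:
{"fn": "move_arm", "kwargs": {"plan": [[[0.02, 0, -0.02], [0, 0, 0], 0.3], [[0.055, 0, -0.055], [0, 0, 0], 0.3], [[0.09, 0, -0.09], [0, 0, 0], 0.3], [[0.09, -0.02, -0.12], [0, -0.08, 0], 0.3], [[0.08, -0.04, -0.15], [0.005, -0.16, -0.02], 0.3], [[0.075, -0.06, -0.19], [0.01, -0.25, -0.04], 0.3], [[0.07, -0.066, -0.23], [0.02, -0.34, -0.06], 0.3], [[0.07, -0.066, -0.236], [0.03, -0.42, -0.073], 0.3], [[0.07, -0.066, -0.236], [0.031, -0.5, -0.073], 0.3], [[0.07, -0.066, -0.236], [0.031, -0.5, -0.073], 0.3]]}}

```text
time: 11.8
position: [435.2, 253.0, 229.7]
tool_rot: [179.9, -0.0, 165.4]
force: [-1.3, 0.6, -1.2]
grip_width: 0.537
gripper_force: 30.0
```

```bash
python3 -c "
from go import *
show(peg(25,120))"
```

```text
t 11.8 pos [435.2 253.  229.7] rot [179.9  -0.  165.4] F [-1.3  0.6 -1.2] w 0.537 q [-73.1  -1.1  39.9 104.2   0.6  76.5  42.1]
([-0.2697, -0.1426, 0.0827], [-0.0404, -0.4987, -0.1019])
```

Request:
{"fn": "move_arm", "kwargs": {"plan": [[[-0.03, -0.02, 0], [0, -0.06, 0], 0.3], [[-0.07, -0.04, 0], [-0.01, -0.14, -0.02], 0.3], [[-0.11, -0.06, 0], [-0.01, -0.22, -0.04], 0.3], [[-0.15, -0.08, 0], [-0.02, -0.3, -0.06], 0.3], [[-0.19, -0.1, 0.02], [-0.03, -0.38, -0.08], 0.3], [[-0.23, -0.12, 0.04], [-0.04, -0.46, -0.1], 0.3], [[-0.265, -0.14, 0.07], [-0.04, -0.5, -0.102], 0.3], [[-0.265, -0.14, 0.083], [-0.04, -0.5, -0.102], 0.3], [[-0.265, -0.14, 0.083], [-0.04, -0.5, -0.102], 0.3], [[-0.265, -0.14, 0.083], [-0.04, -0.5, -0.102], 0.3]]}}

```text
time: 12.8
position: [658.7, 45.4, 146.3]
tool_rot: [-179.5, 45.1, 174.9]
force: [0.2, 1.0, -0.5]
grip_width: 0.538
gripper_force: 30.0
```

```bash
python3 - <<'E'
from h import *
from go import *
from cell import env
show(peg(25,115))
M=[]
for n in("top","scene"):
    p=env.snapshot(n); np.savez(f"pics/{n}2.npz",**p)
    c=proj(p,[[647,48.5,100]])[0].astype(int); M.append(cv2.resize(p["frame"][c[1]-45:c[1]+45,c[0]-45:c[0]+45],(400,400),interpolation=cv2.INTER_CUBIC))
cv2.imwrite("pics/v3.png",np.hstack(M))
E
```

```text
t 12.8 pos [658.7  45.4 146.3] rot [-179.5   45.1  174.9] F [ 0.2  1.  -0.5] w 0.538 q [-56.2  -2.4  42.2 129.   59.5  17.6  19. ]
([0.0023, 0.0021, 0.0045], [-0.0071, 0.001, -0.0013])
```

View pics/v3.png

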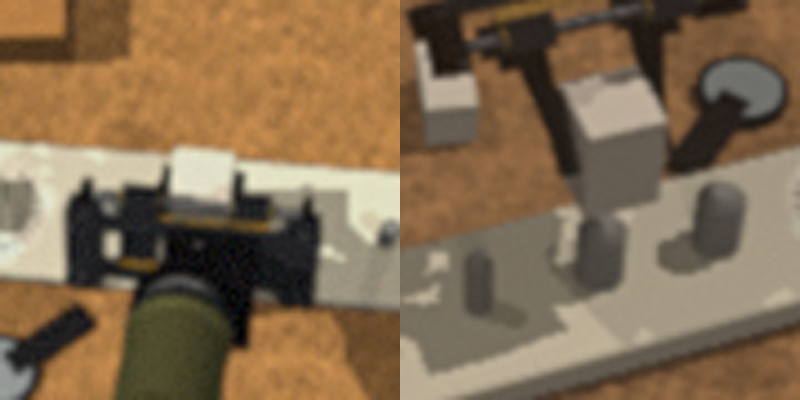

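```bash
python3 -c "
from go import *
show(*[peg(25,r,dx=-3.6*np.cos(.0866),dy=.3) for r in (115,95,70,45,32)])"
```

```text
t 12.9 pos [659.3  47.4 148. ] rot [-179.7   45.2  174.9] F [-0.3  0.4 -1.3] w 0.539 q [-56.3  -2.6  42.2 129.   59.6  17.6  19. ]
([0.0063, 0.0001, 0.0028], [-0.0048, 0.0025, -0.0014])
([0.0205, 0.0002, 0.0169], [-0.0048, 0.0025, -0.0014])
([0.0382, 0.0003, 0.0345], [-0.0048, 0.0025, -0.0014])
([0.056, 0.0004, 0.0521], [-0.0048, 0.0025, -0.0014])
([0.0652, 0.0004, 0.0612], [-0.0048, 0.0025, -0.0014])
```

Request:
{"fn": "move_arm", "kwargs": {"plan": [[[0.006, 0, 0.003], [-0.004, 0.002, 0], 0.3], [[0.02, 0, 0.016], [-0.004, 0.002, 0], 0.3], [[0.027, 0, 0.023], [-0.004, 0.002, 0], 0.3], [[0.027, 0, 0.023], [-0.004, 0.002, 0], 0.3], [[0.027, 0, 0.023], [-0.004, 0.002, 0], 0.3]]}}

```text
time: 13.4
position: [655.8, 47.5, 111.7]
tool_rot: [180.0, 45.0, 174.9]
force: [0.4, -0.0, 0.1]
grip_width: 0.541
gripper_force: 30.0
```

```bash
python3 -c "
from go import *
show(*[peg(25,r,dx=-3.6*np.cos(.0866),dy=.3) for r in (86,70,45,32)])"
```

```text
t 13.4 pos [655.8  47.5 111.7] rot [180.   45.  174.9] F [ 0.4 -0.   0.1] w 0.541 q [-55.4   1.9  42.5 130.9  69.7  12.4   6.9]
([-0.0013, 0.0002, 0.0002], [-0.0005, -0.0001, -0.0009])
([0.01, 0.0002, 0.0115], [-0.0005, -0.0001, -0.0009])
([0.0276, 0.0002, 0.0291], [-0.0005, -0.0001, -0.0009])
([0.0368, 0.0002, 0.0383], [-0.0005, -0.0001, -0.0009])
```

Request:
{"fn": "move_arm", "kwargs": {"plan": [[[0.005, 0, 0.006], [0, 0, 0], 0.3], [[0.01, 0, 0.0115], [0, 0, 0], 0.3], [[0.014, 0, 0.0155], [0, 0, 0], 0.3], [[0.018, 0, 0.0195], [0, 0, 0], 0.3], [[0.018, 0, 0.0195], [0, 0, 0], 0.3]]}}

```text
time: 13.9
position: [656.8, 47.6, 85.0]
tool_rot: [180.0, 45.0, 175.0]
force: [-0.3, 0.6, -1.3]
grip_width: 0.538
gripper_force: 30.0
```

```bash
python3 -c "
from go import *
show(*[peg(25,r,dx=-3.6*np.cos(.0866),dy=.3) for r in (58,45,32)])"
```

```text
t 13.9 pos [656.8  47.6  85. ] rot [180.  45. 175.] F [-0.3  0.6 -1.3] w 0.538 q [-55.9   6.4  44.  131.7  86.2   8.8 -11.5]
([0.0003, 0.0001, 0.0004], [-0.0004, -0.0001, -0.0006])
([0.0095, 0.0001, 0.0095], [-0.0004, -0.0001, -0.0006])
([0.0187, 0.0001, 0.0187], [-0.0004, -0.0001, -0.0006])
```

Request:
{"fn": "move_arm", "kwargs": {"plan": [[[0.005, 0, 0.005], [0, 0, 0], 0.3], [[0.01, 0, 0.01], [0, 0, 0], 0.3], [[0.014, 0, 0.014], [0, 0, 0], 0.3], [[0.014, 0, 0.014], [0, 0, 0], 0.3]]}}

```text
time: 14.3
position: [656.7, 47.5, 65.1]
tool_rot: [180.0, 45.0, 175.0]
force: [-0.7, -0.5, -0.7]
grip_width: 0.537
gripper_force: 30.0
```

```bash
python3 -c "
from go import *
show(*[peg(25,r,dx=-3.6*np.cos(.0866),dy=.3) for r in (38,32)])"
```

```text
t 14.3 pos [656.7  47.5  65.1] rot [180.  45. 175.] F [-0.7 -0.5 -0.7] w 0.537 q [-52.5   9.3  40.8 132.2 106.2   7.9 -32.9]
([0.0003, 0.0002, 0.0005], [-0.0004, -0.0003, -0.0005])
([0.0046, 0.0002, 0.0047], [-0.0004, -0.0003, -0.0005])
```

Request:
{"fn": "move_arm", "kwargs": {"plan": [[[0.002, 0, 0.002], [0, 0, 0], 0.3], [[0.004, 0, 0.004], [0, 0, 0], 0.3], [[0.005, 0, 0.005], [0, 0, 0], 0.3], [[0.0055, 0, 0.0055], [0, 0, 0], 0.3], [[0.0055, 0, 0.0055], [0, 0, 0], 0.3]]}}

```text
time: 14.8
position: [658.0, 47.2, 58.9]
tool_rot: [179.9, 45.1, 174.9]
force: [-1.6, 0.7, 4.1]
grip_width: 0.538
gripper_force: 30.0
```

```bash
python3 -c "
from go import *
show(*[peg(25,r,dx=-3.6*np.cos(.0866),dy=.3) for r in (38,32)])"
```

```text
t 14.8 pos [658.   47.2  58.9] rot [179.9  45.1 174.9] F [-1.6  0.7  4.1] w 0.538 q [-49.   10.1  37.2 132.2 113.3   8.4 -40.2]
([-0.0032, 0.0003, -0.0048], [-0.0007, 0.0015, -0.0014])
([0.0011, 0.0003, -0.0006], [-0.0007, 0.0015, -0.0014])
```

Request:
{"fn": "move_arm", "kwargs": {"plan": [[[0.0015, 0, 0.0015], [0, 0, 0], 0.3], [[0.0015, 0, 0.0015], [0, 0, 0], 0.3], [[0.0015, 0, 0.0015], [0, 0, 0], 0.7], [[0.0015, 0, 0.0015], [0, 0, 0], 0.7], [[0.0015, 0, 0.0015], [0, 0, 0], 0.7], [[0.0015, 0, 0.0015], [0, 0, 0], 0.7], [[0, 0, -0.03], [0, 0, 0], 0.7], [[0, 0, -0.07], [0, 0, 0], 0.7], [[0, 0, -0.11], [0, 0, 0], 0.7], [[0, 0, -0.15], [0, 0, 0], 0.7], [[0, 0, -0.18], [0, 0, 0], 0.7], [[0, 0, -0.18], [0, 0, 0], 0.7]]}}

```text
time: 16.0
position: [565.4, 57.5, 166.0]
tool_rot: [178.7, 45.4, 174.0]
force: [0.2, -0.9, 0.8]
grip_width: 0.702
gripper_force: 0.0
```

```bash
python3 - <<'E'
from h import *
from go import *
from cell import env
show()
M=[]
for n in("top","scene"):
    p=env.snapshot(n); np.savez(f"pics/{n}3.npz",**p)
    c=proj(p,[[560,48.5,60]])[0].astype(int); M.append(cv2.resize(p["frame"][max(0,c[1]-80):c[1]+80,c[0]-80:c[0]+80],(400,400),interpolation=cv2.INTER_CUBIC))
cv2.imwrite("pics/v4.png",np.hstack(M))
E
```

```text
t 16.0 pos [565.4  57.5 166. ] rot [178.7  45.4 174. ] F [ 0.2 -0.9  0.8] w 0.702 q [-39.2 -16.8  18.1 138.1  58.7  26.   17.6]
```

View pics/v4.png

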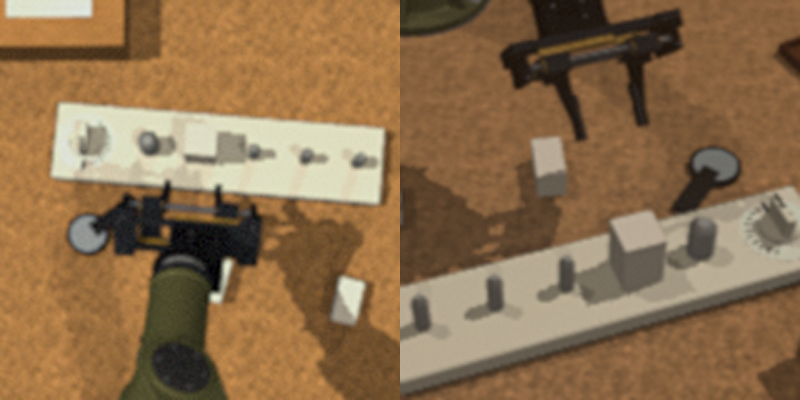

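The wide tumbler is seated on the thick peg at (205,145) in the left half, and the dial is unchanged. Narrow1 is next.

```bash
python3 - <<'E'
from h import *
from go import *
S=load("pics/scene3.npz")
for g in([444.5,31.9,-.291],[410.6,-171,-.254],[381.4,-326.7,-.036]):
    v,e=fit([S],g,(66,36,36),5); print(np.round(v,3),round(e,2))
show(([520,20,220],down(165)),tumb(448,29.3,-16.7,24,6,back=120))
E
```

```text
[ 4.44544e+02  3.18250e+01 -2.91000e-01] 2.75
[ 4.11119e+02 -1.70979e+02 -2.47000e-01] 5.35
[ 3.81420e+02 -3.26626e+02 -4.50000e-02] 3.51
t 16.1 pos [566.4  53.  165.8] rot [179.   45.5 173.7] F [ 0.5 -0.8  0.4] w 0.704 q [-38.5 -16.6  17.8 138.1  58.9  26.   17.4]
([-0.0089, -0.0366, -0.069], [0.0492, 0.5034, 0.0961])
([0.0774, -0.0509, 0.0207], [0.0095, 1.001, 0.1375])
```

Request:
{"fn": "move_arm", "kwargs": {"plan": [[[0, -0.01, -0.03], [0, 0.08, 0.02], 0.7], [[0, -0.02, -0.06], [0.01, 0.16, 0.03], 0.7], [[-0.009, -0.03, -0.069], [0.02, 0.24, 0.05], 0.7], [[-0.009, -0.037, -0.069], [0.03, 0.33, 0.06], 0.7], [[-0.009, -0.037, -0.069], [0.04, 0.42, 0.08], 0.7], [[-0.009, -0.037, -0.069], [0.049, 0.5, 0.096], 0.7], [[-0.009, -0.037, -0.069], [0.049, 0.5, 0.096], 0.7], [[-0.009, -0.037, -0.069], [0.049, 0.5, 0.096], 0.7], [[-0.009, -0.037, -0.069], [0.049, 0.5, 0.096], 0.7]]}}

```text
time: 17.0
position: [520.2, 19.7, 216.0]
tool_rot: [-179.7, -0.0, 165.1]
force: [0.9, 0.6, -0.4]
grip_width: 0.699
gripper_force: 0.0
```

```bash
python3 - <<'E'
from go import *
show(tumb(448,29.3,-16.7,24,6,back=120))
E
```

```text
t 17.0 pos [520.2  19.7 216. ] rot [-179.7   -0.   165.1] F [ 0.9  0.6 -0.4] w 0.699 q [-13.2   2.8   8.2 102.2  -0.2  75.2  70.1]
([-0.0052, -0.0112, 0.1206], [-0.0104, 0.4998, 0.0176])
```

Request:
{"fn": "move_arm", "kwargs": {"plan": [[[-0.005, -0.011, 0.02], [0, 0.08, 0], 0.7], [[-0.005, -0.011, 0.04], [0, 0.17, 0], 0.7], [[-0.005, -0.011, 0.06], [-0.01, 0.25, 0.017], 0.7], [[-0.005, -0.011, 0.08], [-0.01, 0.34, 0.017], 0.7], [[-0.005, -0.011, 0.1], [-0.01, 0.42, 0.017], 0.7], [[-0.005, -0.011, 0.12], [-0.01, 0.5, 0.017], 0.7], [[-0.005, -0.011, 0.12], [-0.01, 0.5, 0.017], 0.7], [[-0.005, -0.011, 0.12], [-0.01, 0.5, 0.017], 0.7]]}}

```text
time: 17.8
position: [520.8, 9.0, 97.1]
tool_rot: [179.9, -45.0, 163.5]
force: [0.3, -1.0, 1.7]
grip_width: 0.703
gripper_force: 0.0
```

```bash
python3 - <<'E'
from go import *
show(tumb(448,29.3,-16.7,24,6))
E
```

```text
t 17.8 pos [520.8   9.   97.1] rot [179.9 -45.  163.5] F [ 0.3 -1.   1.7] w 0.703 q [ -3.6  43.   10.1  75.  -14.5 107.2  81.6]
([-0.0025, -0.0013, 0.1199], [-0.0013, -0.0, 0.0019])
```

Request:
{"fn": "move_arm", "kwargs": {"plan": [[[0, -0.001, 0.04], [0, 0, 0], 0.7], [[-0.002, -0.001, 0.08], [0, 0, 0], 0.7], [[-0.002, -0.001, 0.105], [0, 0, 0], 0.7], [[-0.002, -0.001, 0.12], [0, 0, 0], 0.7], [[-0.002, -0.001, 0.12], [0, 0, 0], 0.7], [[-0.002, -0.001, 0.12], [0, 0, 0], 0.2], [[-0.002, -0.001, 0.12], [0, 0, 0], 0.2], [[-0.002, -0.001, 0.12], [0, 0, 0], 0.2], [[-0.002, -0.001, 0.12], [0, 0, 0], 0.2], [[-0.002, -0.001, 0.12], [0, 0, 0], 0.2], [[-0.002, -0.001, 0.12], [0, 0, 0], 0.2]]}}

```text
time: 18.9
position: [443.0, 31.7, 12.3]
tool_rot: [179.7, -44.8, 163.7]
force: [1.8, -0.4, 5.6]
grip_width: 0.411
gripper_force: 30.0
```

```bash
python3 - <<'E'
from go import *
show(tumb(448,29.3,-16.7,24,6),([500,0,230],down(168)),peg(-55,115))
from cell import env;print(env.observe()['gripper_force'])
E
```

```text
t 18.9 pos [443.   31.7  12.3] rot [179.7 -44.8 163.7] F [ 1.8 -0.4  5.6] w 0.411 q [ -5.3  40.5   9.   90.5 -14.9  94.   82.6]
([0.0002, -0.0008, 0.0026], [0.0007, 0.0017, 0.0029])
([0.1084, -0.0132, -0.1993], [0.0223, -0.4979, -0.047])
([-0.0649, -0.0008, -0.2468], [0.0026, -0.9943, -0.143])
30.00099685668829
```

Request:
{"fn": "move_arm", "kwargs": {"plan": [[[0.02, 0, -0.02], [0, 0, 0], 0.2], [[0.055, 0, -0.055], [0, 0, 0], 0.2], [[0.09, 0, -0.09], [0, 0, 0], 0.2], [[0.1, -0.01, -0.12], [0, -0.08, 0], 0.2], [[0.108, -0.013, -0.16], [0.005, -0.16, -0.02], 0.2], [[0.108, -0.013, -0.2], [0.01, -0.25, -0.03], 0.2], [[0.108, -0.013, -0.2], [0.02, -0.34, -0.04], 0.2], [[0.108, -0.013, -0.2], [0.022, -0.42, -0.047], 0.2], [[0.108, -0.013, -0.2], [0.022, -0.5, -0.047], 0.2], [[0.108, -0.013, -0.2], [0.022, -0.5, -0.047], 0.2]]}}

```text
time: 19.9
position: [496.9, 1.4, 229.5]
tool_rot: [179.9, 0.2, 168.1]
force: [-0.1, -0.1, -0.5]
grip_width: 0.411
gripper_force: 30.0
```

```bash
python3 -c "
from go import *
show(peg(-55,115,dx=-7.7,dy=.7))"
```

```text
t 19.9 pos [496.9   1.4 229.5] rot [179.9   0.2 168.1] F [-0.1 -0.1 -0.5] w 0.411 q [-1.200e+01 -8.000e-01  8.800e+00  1.042e+02  1.000e-01  7.640e+01
  7.480e+01]
([-0.1523, -0.0019, 0.0884], [-0.0295, -0.4976, -0.0728])
```

Request:
{"fn": "move_arm", "kwargs": {"plan": [[[-0.03, 0, 0], [0, -0.06, 0], 0.2], [[-0.06, 0, 0], [-0.01, -0.14, -0.02], 0.2], [[-0.09, 0, 0], [-0.01, -0.22, -0.04], 0.2], [[-0.12, 0, 0.02], [-0.02, -0.3, -0.05], 0.2], [[-0.15, -0.002, 0.04], [-0.03, -0.38, -0.06], 0.2], [[-0.152, -0.002, 0.06], [-0.03, -0.46, -0.07], 0.2], [[-0.152, -0.002, 0.088], [-0.03, -0.498, -0.073], 0.2], [[-0.152, -0.002, 0.088], [-0.03, -0.498, -0.073], 0.2], [[-0.152, -0.002, 0.088], [-0.03, -0.498, -0.073], 0.2], [[-0.152, -0.002, 0.088], [-0.03, -0.498, -0.073], 0.2]]}}

```text
time: 20.9
position: [649.4, -34.3, 141.6]
tool_rot: [-179.9, 44.9, 174.9]
force: [0.0, 0.1, -0.4]
grip_width: 0.412
gripper_force: 30.0
```

```bash
python3 -c "
from go import *
show(*[peg(-55,r,dx=-7.7,dy=.7) for r in(115,88,60)])"
```

```text
t 20.9 pos [649.4 -34.3 141.6] rot [-179.9   44.9  174.9] F [ 0.   0.1 -0.4] w 0.412 q [ -5.3  -2.1   3.  129.9  36.    9.3  49.1]
([0.0027, 0.0023, -0.0026], [-0.0022, -0.0009, -0.0012])
([0.0218, 0.0024, 0.0165], [-0.0022, -0.0009, -0.0012])
([0.0416, 0.0024, 0.0363], [-0.0022, -0.0009, -0.0012])
```

Request:
{"fn": "move_arm", "kwargs": {"plan": [[[0.005, 0.002, 0.0], [-0.002, 0, 0], 0.2], [[0.015, 0.002, 0.01], [-0.002, 0, 0], 0.2], [[0.02, 0.002, 0.015], [-0.002, 0, 0], 0.2], [[0.02, 0.002, 0.015], [-0.002, 0, 0], 0.2], [[0.02, 0.002, 0.015], [-0.002, 0, 0], 0.2], [[0.02, 0.002, 0.015], [-0.002, 0, 0], 0.2]]}}

```text
time: 21.5
position: [646.6, -31.2, 118.8]
tool_rot: [179.8, 45.1, 174.9]
force: [0.2, -0.2, -2.5]
grip_width: 0.412
gripper_force: 30.0
```

```bash
python3 -c "
from go import *
from cell import env
from h import *
show(*[peg(-55,r,dx=-7.7,dy=.7) for r in(88,58,38)])
M=[]
for n in("top","scene"):
    p=env.snapshot(n); np.savez(f'pics/{n}4.npz',**p)
    c=proj(p,[[640,-31,90]])[0].astype(int); M.append(cv2.resize(p['frame'][c[1]-35:c[1]+35,c[0]-35:c[0]+35],(400,400),interpolation=cv2.INTER_CUBIC))
cv2.imwrite('pics/v5.png',np.hstack(M))"
```

```text
t 21.5 pos [646.6 -31.2 118.8] rot [179.8  45.1 174.9] F [ 0.2 -0.2 -2.5] w 0.412 q [-3.400e+00 -1.000e-01  8.000e-01  1.314e+02  5.420e+01  6.500e+00
  3.060e+01]
([0.0035, -0.0006, 0.0025], [0.0008, 0.0015, -0.0011])
([0.0248, -0.0006, 0.0237], [0.0008, 0.0015, -0.0011])
([0.0389, -0.0007, 0.0378], [0.0008, 0.0015, -0.0011])Traceback (most recent call last):
  File "<string>", line 7, in <module>
    for n in(top,scene):
             ^^^
NameError: name 'top' is not defined
```

Request:
{"fn": "move_arm", "kwargs": {"plan": [[[0.0035, -0.0005, 0.0025], [0, 0, 0], 0.2], [[0.009, -0.0005, 0.008], [0, 0, 0], 0.2], [[0.014, -0.0005, 0.013], [0, 0, 0], 0.2], [[0.019, -0.0005, 0.018], [0, 0, 0], 0.2], [[0.0245, -0.0005, 0.0235], [0, 0, 0], 0.2], [[0.0245, -0.0005, 0.0235], [0, 0, 0], 0.2]]}}

```text
time: 22.1
position: [644.7, -31.7, 83.0]
tool_rot: [179.9, 45.0, 175.0]
force: [-0.1, 0.1, 0.7]
grip_width: 0.41
gripper_force: 30.0
```

```bash
python3 -c "
from go import *
show(*[peg(-55,r,dx=-7.7,dy=.7) for r in(58,38,33)])"
```

```text
t 22.1 pos [644.7 -31.7  83. ] rot [179.9  45.  175. ] F [-0.1  0.1  0.7] w 0.41 q [  7.9   4.2 -10.6 132.4 102.9   6.  -17.8]
([-0.0019, 0.0002, -0.0003], [0.0008, -0.0001, -0.0001])
([0.0123, 0.0001, 0.0139], [0.0008, -0.0001, -0.0001])
([0.0158, 0.0001, 0.0174], [0.0008, -0.0001, -0.0001])
```

Request:
{"fn": "move_arm", "kwargs": {"plan": [[[0.003, 0, 0.004], [0, 0, 0], 0.2], [[0.007, 0, 0.0085], [0, 0, 0], 0.2], [[0.011, 0, 0.0125], [0, 0, 0], 0.2], [[0.0135, 0, 0.015], [0, 0, 0], 0.2], [[0.0145, 0, 0.016], [0, 0, 0], 0.2], [[0.0155, 0, 0.017], [0, 0, 0], 0.2], [[0.0165, 0, 0.018], [0, 0, 0], 0.2], [[0.0165, 0, 0.018], [0, 0, 0], 0.2]]}}

```text
time: 22.9
position: [646.2, -31.5, 59.5]
tool_rot: [179.9, 45.1, 175.0]
force: [0.7, 0.3, 0.1]
grip_width: 0.41
gripper_force: 30.0
```

```bash
python3 -c "
from go import *
show(*[peg(-55,r,dx=-7.7,dy=.7) for r in(38,32)])"
```

```text
t 22.9 pos [646.2 -31.5  59.5] rot [179.9  45.1 175. ] F [0.7 0.3 0.1] w 0.41 q [ 14.    7.7 -16.9 132.7 125.6   8.6 -39.9]
([-0.0033, -0.0002, -0.0038], [0.0008, 0.0008, -0.0006])
([0.0009, -0.0002, 0.0004], [0.0008, 0.0008, -0.0006])
```

Request:
{"fn": "move_arm", "kwargs": {"plan": [[[0.001, 0, 0.001], [0, 0, 0], 0.2], [[0.0015, 0, 0.0015], [0, 0, 0], 0.2], [[0.002, 0, 0.002], [0, 0, 0], 0.2], [[0.002, 0, 0.002], [0, 0, 0], 0.2]]}}

```text
time: 23.3
position: [648.2, -31.8, 59.4]
tool_rot: [180.0, 45.4, 175.0]
force: [-3.7, 0.8, 9.9]
grip_width: 0.409
gripper_force: 30.0
```

Request:
{"fn": "move_arm", "kwargs": {"plan": [[[0, 0, 0], [0, 0, 0], 0.6], [[0, 0, 0], [0, 0, 0], 0.6], [[0, 0, 0], [0, 0, 0], 0.6], [[0, 0, 0], [0, 0, 0], 0.6], [[0, 0, -0.03], [0, 0, 0], 0.6], [[0, 0, -0.07], [0, 0, 0], 0.6], [[0, 0, -0.11], [0, 0, 0], 0.6], [[0, 0, -0.15], [0, 0, 0], 0.6], [[0, 0, -0.16], [0, 0, 0], 0.6], [[0, 0, -0.16], [0, 0, 0], 0.6]]}}

```text
time: 24.3
position: [579.1, -41.6, 130.9]
tool_rot: [-177.7, 45.5, 175.4]
force: [0.1, -0.8, 0.6]
grip_width: 0.607
gripper_force: 0.0
```

```bash
python3 - <<'E'
from h import *
from go import *
from cell import env
M=[]
for n in("top","scene"):
    p=env.snapshot(n); np.savez(f"pics/{n}5.npz",**p)
    c=proj(p,[[560,-10,60]])[0].astype(int); M.append(cv2.resize(p["frame"][max(0,c[1]-80):c[1]+80,c[0]-80:c[0]+80],(400,400),interpolation=cv2.INTER_CUBIC))
cv2.imwrite("pics/v5.png",np.hstack(M))
for g in([411,-171,-.254],[381.4,-326.7,-.036]):
    v,e=fit([p],g,(66,36,36),5); print(np.round(v,3),round(e,2))
show(([470,-170,220],down(166)))
E
```

```text
[ 4.11600e+02 -1.70981e+02 -2.39000e-01] 3.8
[ 3.80951e+02 -3.26461e+02 -5.20000e-02] 4.25
t 24.4 pos [579.9 -41.4 132.7] rot [-177.8   45.7  175.3] F [ 0.1 -0.4  0.6] w 0.602 q [ -1.6 -10.3  -2.  138.9  51.6  10.   32.7]
([0.0066, -0.1421, -0.1265], [0.0182, 0.5083, 0.0877])
```

View pics/v5.png

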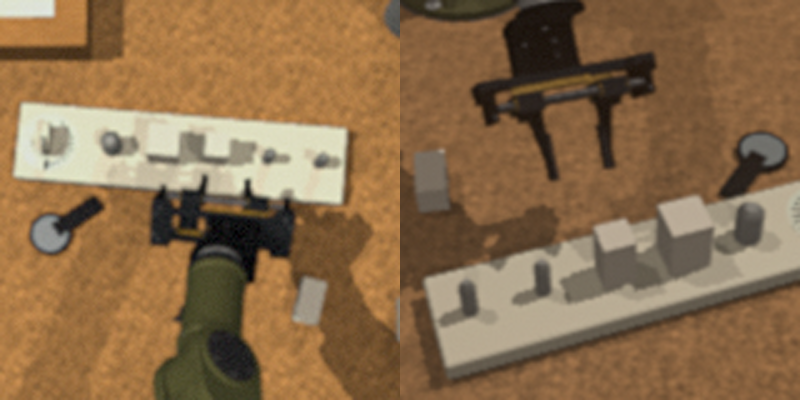

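Narrow1 is seated next to the wide tumbler. Narrow2 is next.

Request:
{"fn": "move_arm", "kwargs": {"plan": [[[0, -0.02, -0.03], [0, 0.07, 0.01], 0.7], [[0, -0.05, -0.07], [0, 0.15, 0.02], 0.7], [[0.006, -0.08, -0.1], [0, 0.23, 0.04], 0.7], [[0.006, -0.11, -0.126], [0.01, 0.31, 0.06], 0.7], [[0.006, -0.142, -0.126], [0.018, 0.4, 0.08], 0.7], [[0.006, -0.142, -0.126], [0.018, 0.48, 0.088], 0.7], [[0.006, -0.142, -0.126], [0.018, 0.508, 0.088], 0.7], [[0.006, -0.142, -0.126], [0.018, 0.508, 0.088], 0.7], [[0.006, -0.142, -0.126], [0.018, 0.508, 0.088], 0.7]]}}

```text
time: 25.3
position: [472.4, -172.7, 217.3]
tool_rot: [-179.5, -0.3, 165.8]
force: [-0.7, -0.1, -0.6]
grip_width: 0.699
gripper_force: 0.0
```

```bash
python3 - <<'E'
from go import *
show(tumb(414,-173,-14.3,24,6,back=120))
E
```

```text
t 25.3 pos [ 472.4 -172.7  217.3] rot [-179.5   -0.3  165.8] F [-0.7 -0.1 -0.6] w 0.699 q [  3.8   0.5  13.  104.3   0.4  75.4  92.5]
([-0.0216, -0.0137, 0.1219], [-0.0059, 0.4967, -0.0009])
```

Request:
{"fn": "move_arm", "kwargs": {"plan": [[[-0.01, -0.013, 0.02], [0, 0.08, 0], 0.7], [[-0.021, -0.013, 0.04], [0, 0.17, 0], 0.7], [[-0.021, -0.013, 0.06], [-0.005, 0.25, 0], 0.7], [[-0.021, -0.013, 0.08], [-0.005, 0.34, 0], 0.7], [[-0.021, -0.013, 0.1], [-0.005, 0.42, 0], 0.7], [[-0.021, -0.013, 0.122], [-0.005, 0.497, 0], 0.7], [[-0.021, -0.013, 0.122], [-0.005, 0.497, 0], 0.7], [[-0.021, -0.013, 0.122], [-0.005, 0.497, 0], 0.7]]}}

```text
time: 26.1
position: [486.5, -188.5, 94.9]
tool_rot: [179.9, -45.1, 165.9]
force: [-0.0, -0.2, 0.7]
grip_width: 0.703
gripper_force: 0.0
```

```bash
python3 - <<'E'
from go import *
show(tumb(414,-173,-14.3,24,6))
from h import *
from cell import env
p=env.snapshot("scene")
for g in([411,-171,-.254],[381.4,-326.7,-.036]):
    v,e=fit([p],g,(66,36,36),5); print(np.round(v,3),round(e,2))
E
```

```text
t 26.1 pos [ 486.5 -188.5   94.9] rot [179.9 -45.1 165.9] F [-0.  -0.2  0.7] w 0.703 q [  8.   44.4  14.3  73.6  -4.4 107.9  98.6]
([-0.0021, -0.0027, 0.1173], [-0.0007, -0.0007, 0.0018])
[ 391.088 -242.135    0.597] 29.22
[ 3.81533e+02 -3.26797e+02 -4.20000e-02] 7.66
```

```bash
python3 - <<'E'
from h import *
from cell import env
M=[]
for n in("top","scene"):
    p=env.snapshot(n); np.savez(f"pics/{n}6.npz",**p)
    c=proj(p,[[430,-190,20]])[0].astype(int); a=max(0,c[0]-60); f=p["frame"][c[1]-60:c[1]+60,a:a+120]
    M.append(cv2.resize(f,(400,400),interpolation=cv2.INTER_CUBIC))
cv2.imwrite("pics/v6.png",np.hstack(M))
E
```

```text
(no output)
```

View pics/v6.png

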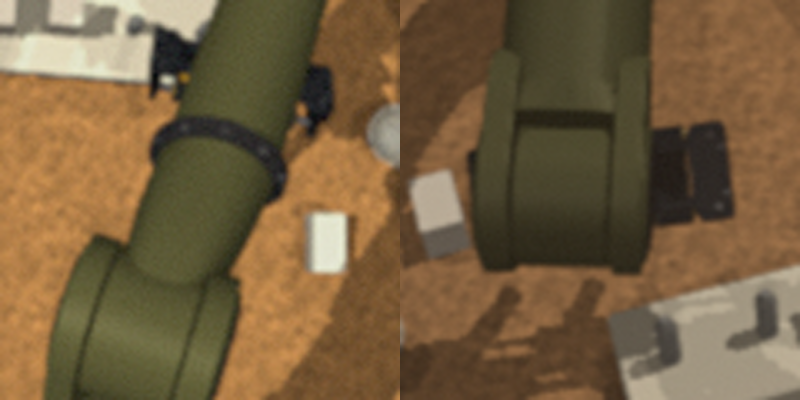

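The wrist hides narrow2 in both views; narrow3 shows at (325,240) on the left. Narrow2 was in place 2 s ago, so I go ahead.

Request:
{"fn": "move_arm", "kwargs": {"plan": [[[0, -0.003, 0.04], [0, 0, 0], 0.7], [[-0.002, -0.003, 0.08], [0, 0, 0], 0.7], [[-0.002, -0.003, 0.105], [0, 0, 0], 0.7], [[-0.002, -0.003, 0.118], [0, 0, 0], 0.7], [[-0.002, -0.003, 0.118], [0, 0, 0], 0.7], [[-0.002, -0.003, 0.118], [0, 0, 0], 0.2], [[-0.002, -0.003, 0.118], [0, 0, 0], 0.2], [[-0.002, -0.003, 0.118], [0, 0, 0], 0.2], [[-0.002, -0.003, 0.118], [0, 0, 0], 0.2], [[-0.002, -0.003, 0.118], [0, 0, 0], 0.2], [[-0.002, -0.003, 0.118], [0, 0, 0], 0.2]]}}

```text
time: 27.35
position: [408.9, -170.7, 12.1]
tool_rot: [179.6, -44.8, 166.2]
force: [1.2, -0.1, 3.3]
grip_width: 0.411
gripper_force: 30.0
```

```bash
python3 - <<'E'
from go import *
show(tumb(414,-173,-14.3,24,6),([480,-150,230],down(170)))
from cell import env;print(env.observe()['gripper_force'])
E
```

```text
t 27.4 pos [ 408.9 -170.7   12.1] rot [179.6 -44.8 166.2] F [ 1.2 -0.1  3.3] w 0.411 q [ 7.3 41.7 13.9 89.3 -4.2 94.6 98.9]
([0.0003, -0.001, 0.0024], [0.0007, 0.0025, 0.0039])
([0.108, 0.0385, -0.1996], [0.0209, -0.4972, -0.0419])
30.000488333171234
```

Request:
{"fn": "move_arm", "kwargs": {"plan": [[[0.02, 0, -0.02], [0, 0, 0], 0.2], [[0.055, 0, -0.055], [0, 0, 0], 0.2], [[0.09, 0.01, -0.09], [0, 0, 0], 0.2], [[0.1, 0.02, -0.12], [0, -0.08, 0], 0.2], [[0.108, 0.03, -0.16], [0.005, -0.16, -0.02], 0.2], [[0.108, 0.038, -0.2], [0.01, -0.25, -0.03], 0.2], [[0.108, 0.038, -0.2], [0.02, -0.34, -0.04], 0.2], [[0.108, 0.038, -0.2], [0.021, -0.42, -0.042], 0.2], [[0.108, 0.038, -0.2], [0.021, -0.497, -0.042], 0.2], [[0.108, 0.038, -0.2], [0.021, -0.497, -0.042], 0.2]]}}

```text
time: 28.35
position: [476.3, -150.0, 230.3]
tool_rot: [179.9, -0.0, 170.0]
force: [-0.7, -0.5, -1.5]
grip_width: 0.411
gripper_force: 30.0
```

```bash
python3 -c "
from go import *
show(peg(-135,115,dx=-7.5,dy=.7))"
```

```text
t 28.4 pos [ 476.3 -150.   230.3] rot [179.9  -0.  170. ] F [-0.7 -0.5 -1.5] w 0.411 q [  1.2  -0.5  13.3 103.8   0.   76.7  94.4]
([-0.1536, 0.0663, 0.0888], [-0.0212, -0.4998, -0.0538])
```

Request:
{"fn": "move_arm", "kwargs": {"plan": [[[-0.03, 0.02, 0], [0, -0.06, 0], 0.2], [[-0.06, 0.04, 0], [-0.01, -0.14, -0.02], 0.2], [[-0.09, 0.066, 0], [-0.01, -0.22, -0.03], 0.2], [[-0.12, 0.066, 0.02], [-0.02, -0.3, -0.04], 0.2], [[-0.15, 0.066, 0.04], [-0.02, -0.38, -0.05], 0.2], [[-0.153, 0.066, 0.06], [-0.021, -0.46, -0.054], 0.2], [[-0.153, 0.066, 0.088], [-0.021, -0.5, -0.054], 0.2], [[-0.153, 0.066, 0.088], [-0.021, -0.5, -0.054], 0.2], [[-0.153, 0.066, 0.088], [-0.021, -0.5, -0.054], 0.2], [[-0.153, 0.066, 0.088], [-0.021, -0.5, -0.054], 0.2], [[-0.153, 0.066, 0.088], [-0.021, -0.5, -0.054], 0.2]]}}

```text
time: 29.45
position: [644.6, -112.2, 145.6]
tool_rot: [-179.8, 45.2, 175.2]
force: [0.1, 0.2, -0.4]
grip_width: 0.408
gripper_force: 30.0
```

```bash
python3 -c "
from go import *
show(*[peg(-135,r,dx=-7.5,dy=.7) for r in(115,88,60)])"
```

```text
t 29.4 pos [ 644.6 -112.2  145.6] rot [-179.8   45.2  175.2] F [ 0.1  0.2 -0.4] w 0.408 q [ -5.6  -2.3  14.7 129.6 -18.4   7.9 111.7]
([0.0067, 0.0004, -0.0011], [-0.0003, 0.0024, 0.0014])
([0.0259, 0.0005, 0.0179], [-0.0003, 0.0024, 0.0014])
([0.0458, 0.0005, 0.0376], [-0.0003, 0.0024, 0.0014])
```

Request:
{"fn": "move_arm", "kwargs": {"plan": [[[0.006, 0, 0.0], [0, 0.002, 0.001], 0.2], [[0.015, 0, 0.009], [0, 0.002, 0.001], 0.2], [[0.025, 0, 0.017], [0, 0.002, 0.001], 0.2], [[0.025, 0, 0.017], [0, 0.002, 0.001], 0.2], [[0.025, 0, 0.017], [0, 0.002, 0.001], 0.2], [[0.025, 0, 0.017], [0, 0.002, 0.001], 0.2]]}}

```text
time: 30.05
position: [636.8, -113.3, 114.9]
tool_rot: [179.8, 44.6, 175.1]
force: [0.4, -0.5, -0.9]
grip_width: 0.412
gripper_force: 30.0
```

```bash
python3 -c "
from go import *
show(*[peg(-135,r,dx=-7.5,dy=.7) for r in(88,58,38)])"
```

```text
t 30.1 pos [ 636.8 -113.3  114.9] rot [179.8  44.6 175.1] F [ 0.4 -0.5 -0.9] w 0.412 q [ -8.7  -0.   18.7 131.5 -42.3   5.5 135.7]
([-0.0013, 0.0021, 0.0018], [0.0025, -0.0045, 0.0002])
([0.0198, 0.002, 0.0231], [0.0025, -0.0045, 0.0002])
([0.0338, 0.002, 0.0374], [0.0025, -0.0045, 0.0002])
```

q6 is at its limit and q7 is drifting toward its own. I'll back up and come in with a heading to the right of radial.

```bash
python3 -c "
from go import *
show(([500,-110,235],down(164)))"
```

```text
t 30.1 pos [ 636.8 -113.3  114.9] rot [179.8  44.6 175.1] F [ 0.4 -0.5 -0.9] w 0.412 q [ -8.7  -0.   18.7 131.5 -42.3   5.5 135.7]
([0.0129, -0.0078, -0.1814], [0.05, 0.4937, 0.1176])
```

Request:
{"fn": "move_arm", "kwargs": {"plan": [[[-0.02, 0, -0.02], [0, 0, 0], 0.2], [[-0.04, 0, -0.04], [0, 0, 0], 0.2], [[-0.05, 0, -0.07], [0, 0.04, 0.01], 0.2], [[-0.04, -0.005, -0.11], [0.01, 0.12, 0.03], 0.2], [[-0.02, -0.008, -0.15], [0.02, 0.2, 0.05], 0.2], [[0.0, -0.008, -0.18], [0.03, 0.28, 0.07], 0.2], [[0.013, -0.008, -0.181], [0.04, 0.36, 0.09], 0.2], [[0.013, -0.008, -0.181], [0.05, 0.44, 0.117], 0.2], [[0.013, -0.008, -0.181], [0.05, 0.494, 0.117], 0.2], [[0.013, -0.008, -0.181], [0.05, 0.494, 0.117], 0.2], [[0.013, -0.008, -0.181], [0.05, 0.494, 0.117], 0.2]]}}

```text
time: 31.15
position: [500.1, -110.5, 233.8]
tool_rot: [-179.9, -0.0, 164.0]
force: [0.4, 0.2, -1.3]
grip_width: 0.413
gripper_force: 30.0
```

```bash
python3 -c "
from go import *
show(peg(-135,115,dx=-7.2,dy=2,yaw=-17))"
```

```text
t 31.1 pos [ 500.1 -110.5  233.8] rot [-179.9   -0.   164. ] F [ 0.4  0.2 -1.3] w 0.413 q [-2.000e-01  1.100e+00  9.800e+00  1.018e+02 -1.000e-01  7.710e+01
  8.360e+01]
([-0.1341, 0.0362, 0.0922], [0.0035, -0.5001, 0.0109])
```

Request:
{"fn": "move_arm", "kwargs": {"plan": [[[-0.03, 0.01, 0], [0, -0.06, 0], 0.2], [[-0.06, 0.02, 0], [0, -0.14, 0], 0.2], [[-0.09, 0.036, 0], [0, -0.22, 0.01], 0.2], [[-0.12, 0.036, 0.02], [0.003, -0.3, 0.011], 0.2], [[-0.134, 0.036, 0.04], [0.003, -0.38, 0.011], 0.2], [[-0.134, 0.036, 0.06], [0.003, -0.46, 0.011], 0.2], [[-0.134, 0.036, 0.09], [0.003, -0.5, 0.011], 0.2], [[-0.134, 0.036, 0.09], [0.003, -0.5, 0.011], 0.2], [[-0.134, 0.036, 0.09], [0.003, -0.5, 0.011], 0.2], [[-0.134, 0.036, 0.09], [0.003, -0.5, 0.011], 0.2]]}}

```text
time: 32.15
position: [637.9, -112.7, 144.7]
tool_rot: [179.9, 44.9, 163.0]
force: [0.5, -0.6, -0.2]
grip_width: 0.41
gripper_force: 30.0
```

```bash
python3 -c "
from go import *
show(*[peg(-135,r,dx=-7.2,dy=2,yaw=-17) for r in(115,88,60)])"
```

```text
t 32.1 pos [ 637.9 -112.7  144.7] rot [179.9  44.9 163. ] F [ 0.5 -0.6 -0.2] w 0.41 q [  1.8  -2.2  -0.2 129.6  51.4  13.8  28.3]
([0.0015, 0.0001, 0.0029], [0.0009, -0.0006, -0.0004])
([0.0206, 0.0001, 0.022], [0.0009, -0.0006, -0.0004])
([0.0404, 0.0, 0.0418], [0.0009, -0.0006, -0.0004])
```

Now q5 is positive and the motion is well conditioned. Descending.

Request:
{"fn": "move_arm", "kwargs": {"plan": [[[0.01, 0, 0.01], [0, 0, 0], 0.2], [[0.02, 0, 0.02], [0, 0, 0], 0.2], [[0.026, 0, 0.027], [0, 0, 0], 0.2], [[0.032, 0, 0.033], [0, 0, 0], 0.2], [[0.037, 0, 0.038], [0, 0, 0], 0.2], [[0.041, 0, 0.042], [0, 0, 0], 0.2], [[0.041, 0, 0.042], [0, 0, 0], 0.2], [[0.041, 0, 0.042], [0, 0, 0], 0.2]]}}

```text
time: 32.95
position: [640.5, -112.8, 87.2]
tool_rot: [179.8, 45.1, 162.9]
force: [-0.5, 0.2, -0.4]
grip_width: 0.409
gripper_force: 30.0
```

```bash
python3 -c "
from go import *
show(*[peg(-135,r,dx=-7.2,dy=2,yaw=-17) for r in(58,38,32)])"
```

```text
t 33.0 pos [ 640.5 -112.8   87.2] rot [179.8  45.1 162.9] F [-0.5  0.2 -0.4] w 0.409 q [  1.8   4.2  -0.2 131.7  90.   10.8 -11.1]
([0.003, -0.0005, 0.0008], [0.0011, 0.001, -0.0009])
([0.0171, -0.0005, 0.0149], [0.0011, 0.001, -0.0009])
([0.0214, -0.0005, 0.0192], [0.0011, 0.001, -0.0009])
```

Request:
{"fn": "move_arm", "kwargs": {"plan": [[[0.006, 0, 0.004], [0, 0, 0], 0.2], [[0.011, 0, 0.009], [0, 0, 0], 0.2], [[0.015, 0, 0.013], [0, 0, 0], 0.2], [[0.018, 0, 0.016], [0, 0, 0], 0.2], [[0.02, 0, 0.018], [0, 0, 0], 0.2], [[0.021, 0, 0.019], [0, 0, 0], 0.2], [[0.021, 0, 0.019], [0, 0, 0], 0.2]]}}

```text
time: 33.65
position: [639.6, -112.5, 59.4]
tool_rot: [179.9, 45.2, 162.9]
force: [-0.3, 1.0, 2.3]
grip_width: 0.411
gripper_force: 30.0
```

```bash
python3 -c "
from go import *
show(*[peg(-135,r,dx=-7.2,dy=2,yaw=-17) for r in(38,32)])"
```

```text
t 33.6 pos [ 639.6 -112.5   59.4] rot [179.9  45.2 162.9] F [-0.3  1.   2.3] w 0.411 q [  3.4   7.6  -1.9 132.6 111.1  11.8 -32.4]
([-0.0032, -0.0006, -0.0041], [0.001, 0.0018, -0.0006])
([0.001, -0.0006, 0.0002], [0.001, 0.0018, -0.0006])
```

Request:
{"fn": "move_arm", "kwargs": {"plan": [[[0.001, 0, 0.001], [0, 0, 0], 0.2], [[0.002, 0, 0.002], [0, 0, 0], 0.2], [[0.002, 0, 0.002], [0, 0, 0], 0.2]]}}

```text
time: 33.95
position: [641.4, -112.9, 59.3]
tool_rot: [179.9, 45.4, 162.9]
force: [-4.7, 0.7, 13.5]
grip_width: 0.412
gripper_force: 30.0
```

Request:
{"fn": "move_arm", "kwargs": {"plan": [[[0, 0, 0], [0, 0, 0], 0.6], [[0, 0, 0], [0, 0, 0], 0.6], [[0, 0, 0], [0, 0, 0], 0.6], [[0, 0, 0], [0, 0, 0], 0.6], [[0, 0, -0.03], [0, 0, 0], 0.6], [[0, 0, -0.07], [0, 0, 0], 0.6], [[0, 0, -0.11], [0, 0, 0], 0.6], [[0, 0, -0.15], [0, 0, 0], 0.6], [[0, 0, -0.16], [0, 0, 0], 0.6], [[0, 0, -0.16], [0, 0, 0], 0.6]]}}

```text
time: 34.95
position: [539.3, -79.1, 155.7]
tool_rot: [-180.0, 44.9, 162.9]
force: [-7.4, -4.0, 20.4]
grip_width: 0.599
gripper_force: 0.0
```

```bash
python3 - <<'E'
from h import *
from go import *
from cell import env
M=[];P=[]
for n in("top","scene"):
    p=env.snapshot(n); np.savez(f"pics/{n}7.npz",**p); P.append(p)
    c=proj(p,[[560,-130,60]])[0].astype(int); M.append(cv2.resize(p["frame"][max(0,c[1]-80):c[1]+80,c[0]-80:c[0]+80],(400,400),interpolation=cv2.INTER_CUBIC))
cv2.imwrite("pics/v7.png",np.hstack(M))
for ps in(P,P[:1],P[1:]):
    v,e=fit(ps,[383,-327,-.036],(66,36,36),5); print(np.round(v,3),round(e,2))
show(([445,-310,220],down(178)))
E
```

```text
[ 3.83148e+02 -3.27128e+02 -5.00000e-02] 17.19
[ 3.84501e+02 -3.28498e+02 -2.60000e-02] 3.35
[ 3.80931e+02 -3.26517e+02 -5.20000e-02] 4.13
t 35.0 pos [539.5 -78.8 154.9] rot [-179.9   44.9  163. ] F [ 0.1 -0.3  0.7] w 0.599 q [  4.4 -17.2  -8.1 140.3  42.3  18.8  32.8]
([-0.0299, -0.2488, -0.0619], [-0.066, 0.4959, -0.1585])
```

View pics/v7.png

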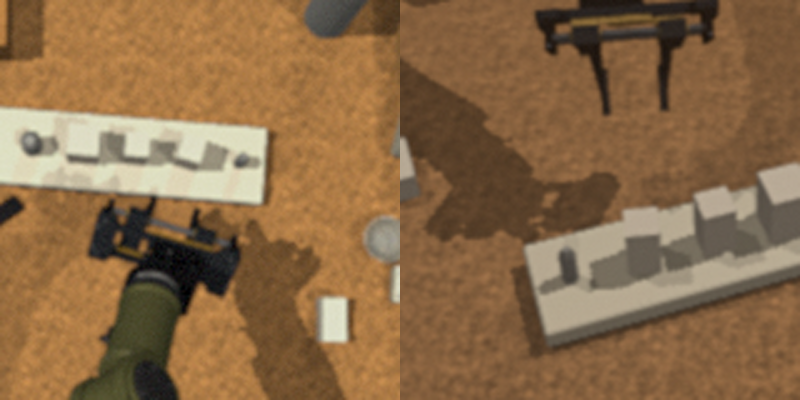

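Three tumblers are seated. Narrow3 is at the right, (333,320) in the left half, near the bowl and pill box, so I'll use a 40° tilt for clearance.

Request:
{"fn": "move_arm", "kwargs": {"plan": [[[0, -0.03, 0], [0, 0.07, -0.02], 0.7], [[0, -0.07, -0.02], [-0.01, 0.15, -0.04], 0.7], [[-0.01, -0.11, -0.04], [-0.02, 0.23, -0.06], 0.7], [[-0.02, -0.15, -0.06], [-0.03, 0.31, -0.09], 0.7], [[-0.03, -0.19, -0.062], [-0.05, 0.39, -0.12], 0.7], [[-0.03, -0.23, -0.062], [-0.06, 0.46, -0.15], 0.7], [[-0.03, -0.249, -0.062], [-0.066, 0.496, -0.158], 0.7], [[-0.03, -0.249, -0.062], [-0.066, 0.496, -0.158], 0.7], [[-0.03, -0.249, -0.062], [-0.066, 0.496, -0.158], 0.7]]}}

```text
time: 35.95
position: [445.9, -315.6, 219.0]
tool_rot: [-179.7, -0.3, 177.6]
force: [0.4, 0.7, -1.3]
grip_width: 0.702
gripper_force: 0.0
```

```bash
python3 - <<'E'
from go import *
show(tumb(384.7,-328.3,-2.2,24.5,6,tilt=40,back=120))
E
```

```text
t 36.0 pos [ 445.9 -315.6  219. ] rot [-179.7   -0.3  177.6] F [ 0.4  0.7 -1.3] w 0.702 q [ 10.7   5.9  23.2  99.   -2.   75.7 121.9]
([-0.011, -0.0144, 0.1172], [-0.0023, 0.4408, -0.0027])
```

Request:
{"fn": "move_arm", "kwargs": {"plan": [[[-0.01, -0.01, 0.01], [0, 0.08, 0], 0.7], [[-0.011, -0.0144, 0.03], [0, 0.17, 0], 0.7], [[-0.011, -0.0144, 0.05], [-0.002, 0.25, -0.002], 0.7], [[-0.011, -0.0144, 0.08], [-0.002, 0.34, -0.002], 0.7], [[-0.011, -0.0144, 0.1], [-0.002, 0.42, -0.002], 0.7], [[-0.011, -0.0144, 0.117], [-0.002, 0.44, -0.002], 0.7], [[-0.011, -0.0144, 0.117], [-0.002, 0.44, -0.002], 0.7], [[-0.011, -0.0144, 0.117], [-0.002, 0.44, -0.002], 0.7]]}}

```text
time: 36.75
position: [455.3, -325.9, 104.5]
tool_rot: [179.9, -39.5, 178.1]
force: [1.2, -0.6, 0.7]
grip_width: 0.703
gripper_force: 0.0
```

```bash
python3 - <<'E'
from go import *
show(tumb(384.7,-328.3,-2.2,24.5,6,tilt=40))
E
```

```text
t 36.8 pos [ 455.3 -325.9  104.5] rot [179.9 -39.5 178.1] F [ 1.2 -0.6  0.7] w 0.703 q [  9.6  41.8  22.3  75.7   3.5 100.1 118.9]
([-0.001, -0.0049, 0.1218], [-0.0008, 0.0053, 0.0026])
```

Request:
{"fn": "move_arm", "kwargs": {"plan": [[[0, -0.004, 0.04], [0, 0.005, 0.002], 0.7], [[-0.001, -0.005, 0.08], [0, 0.005, 0.002], 0.7], [[-0.001, -0.005, 0.108], [0, 0.005, 0.002], 0.7], [[-0.001, -0.005, 0.122], [0, 0.005, 0.002], 0.7], [[-0.001, -0.005, 0.122], [0, 0.005, 0.002], 0.7], [[-0.001, -0.005, 0.122], [0, 0.005, 0.002], 0.2], [[-0.001, -0.005, 0.122], [0, 0.005, 0.002], 0.2], [[-0.001, -0.005, 0.122], [0, 0.005, 0.002], 0.2], [[-0.001, -0.005, 0.122], [0, 0.005, 0.002], 0.2], [[-0.001, -0.005, 0.122], [0, 0.005, 0.002], 0.2], [[-0.001, -0.005, 0.122], [0, 0.005, 0.002], 0.2]]}}

```text
time: 37.85
position: [379.8, -327.7, 9.5]
tool_rot: [179.9, -39.9, 178.0]
force: [2.4, -0.2, 3.4]
grip_width: 0.415
gripper_force: 30.0
```

```bash
python3 - <<'E'
from go import *
show(tumb(384.7,-328.3,-2.2,24.5,6,tilt=40),([480,-230,235],down(160)))
from cell import env;print(env.observe()['gripper_force'])
E
```

```text
t 37.9 pos [ 379.8 -327.7    9.5] rot [179.9 -39.9 178. ] F [ 2.4 -0.2  3.4] w 0.415 q [ 10.4  41.5  22.2  89.3   4.2  86.9 118.5]
([0.0012, -0.0004, 0.0005], [-0.0002, 0.0011, 0.0018])
([0.0704, 0.1016, -0.2348], [-0.0684, -0.4398, 0.1915])
30.000065260669828
```

Request:
{"fn": "move_arm", "kwargs": {"plan": [[[0.02, 0, -0.024], [0, 0, 0], 0.2], [[0.045, 0, -0.055], [0, 0, 0], 0.2], [[0.07, 0, -0.09], [0, 0, 0], 0.2], [[0.075, 0.02, -0.13], [0, -0.08, 0.03], 0.2], [[0.075, 0.05, -0.17], [-0.01, -0.16, 0.06], 0.2], [[0.07, 0.08, -0.21], [-0.02, -0.24, 0.09], 0.2], [[0.07, 0.1, -0.235], [-0.04, -0.31, 0.13], 0.2], [[0.07, 0.102, -0.235], [-0.06, -0.38, 0.16], 0.2], [[0.07, 0.102, -0.235], [-0.068, -0.44, 0.191], 0.2], [[0.07, 0.102, -0.235], [-0.068, -0.44, 0.191], 0.2], [[0.07, 0.102, -0.235], [-0.068, -0.44, 0.191], 0.2]]}}

```text
time: 38.95
position: [479.4, -229.4, 234.5]
tool_rot: [180.0, -0.1, 160.1]
force: [0.4, 0.4, -1.1]
grip_width: 0.41
gripper_force: 30.0
```

```bash
python3 -c "
from go import *
show(peg(-215,115,dx=-5.6,dy=2.4,yaw=-23,tilt=50))"
```

```text
t 39.0 pos [ 479.4 -229.4  234.5] rot [ 1.800e+02 -1.000e-01  1.601e+02] F [ 0.4  0.4 -1.1] w 0.41 q [ 0.1  3.4 23.7 99.7 -1.4 77.3 94.2]
([-0.1335, 0.086, 0.0915], [0.0152, -0.5568, 0.032])
```

```bash
python3 -c "
from go import *
show(peg(-215,120,dx=-5.8,dy=1.9,yaw=-18.5,tilt=50))"
```

```text
t 39.0 pos [ 479.4 -229.4  234.5] rot [ 1.800e+02 -1.000e-01  1.601e+02] F [ 0.4  0.4 -1.1] w 0.41 q [ 0.1  3.4 23.7 99.7 -1.4 77.3 94.2]
([-0.1335, 0.0866, 0.0865], [-0.0066, -0.5569, -0.0148])
```

Request:
{"fn": "move_arm", "kwargs": {"plan": [[[-0.03, 0.02, 0], [0, -0.06, 0.03], 0.2], [[-0.06, 0.04, 0], [0.01, -0.14, 0.04], 0.2], [[-0.09, 0.06, 0], [0.015, -0.22, 0.05], 0.2], [[-0.12, 0.08, 0.01], [0.018, -0.3, 0.05], 0.2], [[-0.133, 0.087, 0.03], [0.018, -0.38, 0.05], 0.2], [[-0.133, 0.087, 0.05], [0.018, -0.46, 0.045], 0.2], [[-0.133, 0.087, 0.08], [0.015, -0.54, 0.035], 0.2], [[-0.133, 0.087, 0.086], [0.015, -0.557, 0.03], 0.2], [[-0.133, 0.087, 0.086], [0.015, -0.557, 0.03], 0.2], [[-0.133, 0.087, 0.086], [0.015, -0.557, 0.03], 0.2]]}}

```text
time: 39.95
position: [637.3, -203.5, 156.3]
tool_rot: [-178.5, 49.8, 157.0]
force: [-0.1, -0.7, -0.2]
grip_width: 0.416
gripper_force: 30.0
```

```bash
python3 -c "
from go import *
show(*[peg(-215,r,dx=-5.8,dy=1.9,yaw=-18.5,tilt=50) for r in(115,88,60)])"
```

```text
t 40.0 pos [ 637.3 -203.5  156.3] rot [-178.5   49.8  157. ] F [-0.1 -0.7 -0.2] w 0.416 q [ -0.8  -1.4   9.3 130.4  79.7  12.8   1.3]
([0.0147, 0.0083, 0.0034], [-0.055, -0.003, -0.0323])
([0.0353, 0.0087, 0.0209], [-0.055, -0.003, -0.0323])
([0.0567, 0.0092, 0.0389], [-0.055, -0.003, -0.0323])
```

Good configuration. Going down to the aligned position just above the peg.

Request:
{"fn": "move_arm", "kwargs": {"plan": [[[0.006, 0.004, 0.0], [-0.02, 0, -0.01], 0.2], [[0.014, 0.008, 0.003], [-0.04, -0.003, -0.02], 0.2], [[0.02, 0.0085, 0.009], [-0.055, -0.003, -0.032], 0.2], [[0.03, 0.0085, 0.017], [-0.055, -0.003, -0.032], 0.2], [[0.033, 0.0085, 0.019], [-0.055, -0.003, -0.032], 0.2], [[0.033, 0.0085, 0.019], [-0.055, -0.003, -0.032], 0.2], [[0.033, 0.0085, 0.019], [-0.055, -0.003, -0.032], 0.2]]}}

```text
time: 40.65
position: [634.0, -193.2, 119.1]
tool_rot: [179.9, 50.0, 161.4]
force: [0.8, -0.5, -1.0]
grip_width: 0.414
gripper_force: 30.0
```

```bash
python3 -c "
from go import *
show(*[peg(-215,r,dx=-5.8,dy=1.9,yaw=-18.5,tilt=50) for r in(88,58,38)])"
```

```text
t 40.6 pos [ 634.  -193.2  119.1] rot [179.9  50.  161.4] F [ 0.8 -0.5 -1. ] w 0.414 q [  0.4   1.5  11.6 133.3 133.6   6.5 -48.2]
([0.0023, -0.0001, 0.0024], [0.0002, -0.0002, -0.0005])
([0.0253, -0.0001, 0.0217], [0.0002, -0.0002, -0.0005])
([0.0406, -0.0001, 0.0346], [0.0002, -0.0002, -0.0005])
```

Request:
{"fn": "move_arm", "kwargs": {"plan": [[[0.006, 0, 0.0055], [0, 0, 0], 0.2], [[0.012, 0, 0.0105], [0, 0, 0], 0.2], [[0.017, 0, 0.0145], [0, 0, 0], 0.2], [[0.022, 0, 0.019], [0, 0, 0], 0.2], [[0.0255, 0, 0.0215], [0, 0, 0], 0.2], [[0.0255, 0, 0.0215], [0, 0, 0], 0.2], [[0.0255, 0, 0.0215], [0, 0, 0], 0.2]]}}

```text
time: 41.35
position: [634.0, -193.1, 87.3]
tool_rot: [179.8, 50.1, 161.3]
force: [-0.6, 0.1, -1.1]
grip_width: 0.412
gripper_force: 30.0
```

```bash
python3 -c "
from go import *
show(*[peg(-215,r,dx=-5.8,dy=1.9,yaw=-18.5,tilt=50) for r in(58,38,32)])"
```

```text
t 41.4 pos [ 634.  -193.1   87.3] rot [179.8  50.1 161.3] F [-0.6  0.1 -1.1] w 0.412 q [  5.5   5.7   6.6 134.1 155.   10.6 -70.1]
([0.0009, -0.0001, 0.0012], [0.0005, 0.0012, -0.0015])
([0.0163, -0.0001, 0.014], [0.0005, 0.0012, -0.0015])
([0.0209, -0.0001, 0.0179], [0.0005, 0.0012, -0.0015])
```

Request:
{"fn": "move_arm", "kwargs": {"plan": [[[0.006, 0, 0.005], [0, 0.001, -0.001], 0.2], [[0.011, 0, 0.0095], [0, 0.001, -0.001], 0.2], [[0.015, 0, 0.013], [0, 0.001, -0.001], 0.2], [[0.018, 0, 0.0155], [0, 0.001, -0.001], 0.2], [[0.02, 0, 0.017], [0, 0.001, -0.001], 0.2], [[0.021, 0, 0.018], [0, 0.001, -0.001], 0.2], [[0.021, 0, 0.018], [0, 0.001, -0.001], 0.2]]}}

```text
time: 42.05
position: [634.2, -193.0, 59.4]
tool_rot: [179.9, 50.0, 161.5]
force: [-0.0, 0.1, -1.1]
grip_width: 0.409
gripper_force: 30.0
```

```bash
python3 -c "
from go import *
show(*[peg(-215,r,dx=-5.8,dy=1.9,yaw=-18.5,tilt=50) for r in(38,32)])"
```

```text
t 42.0 pos [ 634.2 -193.    59.4] rot [179.9  50.  161.5] F [-0.   0.1 -1.1] w 0.409 q [  8.4   9.5   3.6 134.5 161.6  14.4 -76.8]
([-0.0051, -0.0003, -0.0039], [0.0008, 0.0001, -0.0004])
([-0.0005, -0.0003, -0.0001], [0.0008, 0.0001, -0.0004])
```

Request:
{"fn": "move_arm", "kwargs": {"plan": [[[0.001, 0, 0.001], [0, 0, 0], 0.2], [[0.002, 0, 0.002], [0, 0, 0], 0.2], [[0.0025, 0, 0.0025], [0, 0, 0], 0.2], [[0.0025, 0, 0.0025], [0, 0, 0], 0.2]]}}

```text
time: 42.45
position: [636.7, -193.8, 59.1]
tool_rot: [179.9, 50.4, 161.4]
force: [-2.9, 0.8, 7.1]
grip_width: 0.41
gripper_force: 30.0
```

Request:
{"fn": "move_arm", "kwargs": {"plan": [[[0.001, 0, 0.001], [0, 0, 0], 0.2], [[0.001, 0, 0.001], [0, 0, 0], 0.58], [[0.001, 0, 0.001], [0, 0, 0], 0.58], [[0.001, 0, 0.001], [0, 0, 0], 0.58], [[0.001, 0, 0.001], [0, 0, 0], 0.58], [[0, 0, -0.03], [0, 0, 0], 0.58], [[0, 0, -0.06], [0, 0, 0], 0.58], [[0, 0, -0.09], [0, 0, 0], 0.58], [[0, 0, -0.12], [0, 0, 0], 0.58], [[0, 0, -0.12], [0, 0, 0], 0.58], [[0, 0, -0.12], [0, 0, 0], 0.58]]}}

```text
time: 43.55
position: [568.5, -177.1, 122.1]
tool_rot: [-179.1, 49.2, 160.9]
force: [-0.1, -0.1, 0.0]
grip_width: 0.579
gripper_force: 0.0
```

```bash
python3 - <<'E'
from go import *
show(([430,-230,230],down(160)))
E
```

```text
t 43.5 pos [ 568.5 -177.1  122.1] rot [-179.1   49.2  160.9] F [-0.1 -0.1  0. ] w 0.579 q [ 19.2  -6.9  -8.9 140.1 106.2   7.  -22.8]
([-0.0075, -0.0976, -0.1551], [-0.0046, 0.5469, 0.0054])
```

Request:
{"fn": "move_arm", "kwargs": {"plan": [[[-0.01, -0.01, -0.02], [0, 0.07, 0], 0.6], [[-0.02, -0.03, -0.05], [0, 0.15, 0], 0.6], [[-0.02, -0.05, -0.08], [0, 0.23, 0], 0.6], [[-0.01, -0.07, -0.11], [0, 0.31, 0], 0.6], [[-0.01, -0.09, -0.14], [0, 0.39, 0], 0.6], [[-0.007, -0.097, -0.155], [0, 0.47, 0], 0.6], [[-0.007, -0.097, -0.155], [0, 0.547, 0], 0.6], [[-0.007, -0.097, -0.155], [0, 0.547, 0], 0.6], [[-0.007, -0.097, -0.155], [0, 0.547, 0], 0.6], [[-0.007, -0.097, -0.155], [0, 0.547, 0], 0.6]]}}

```text
time: 44.55
position: [429.5, -228.2, 233.1]
tool_rot: [-175.6, 14.9, 158.6]
force: [0.4, -0.6, 0.2]
grip_width: 0.598
gripper_force: 0.0
```

```bash
python3 - <<'E'
from h import *
from go import *
from cell import env
show()
from scipy.optimize import minimize
M=[]
for n in("top","scene"):
    p=env.snapshot(n); np.savez(f"pics/{n}8.npz",**p)
    c=proj(p,[[644,20,60]])[0].astype(int); x0=c[0]-100;y0=c[1]-70; K=4
    f=cv2.resize(p["frame"][y0:y0+140,x0:x0+200],(800,560),interpolation=cv2.INTER_CUBIC)
    # expected silhouettes of seated tumblers (z 32 -> 32+len)
    for k,w,l,yaw in((25,47,68,-5),(-55,36,66,-5),(-135,36,66,-17),(-215,36,66,-18.5)):
        b=box([644.9+.0865*k,23.6+.9963*k,np.radians(yaw)],w,w,l); b[:,2]+=32
        q=cv2.convexHull(((proj(p,b)+.5-[x0,y0])*K).astype(np.int32)); cv2.polylines(f,[q],True,(0,0,255),1)
    cv2.imwrite(f"pics/v8{n}.png",f)
E
```

```text
t 44.5 pos [ 429.5 -228.2  233.1] rot [-175.6   14.9  158.6] F [ 0.4 -0.6  0.2] w 0.598 q [ 29.5 -13.5  -6.8 116.5   2.8  62.   89.8]
```

View pics/v8scene.png

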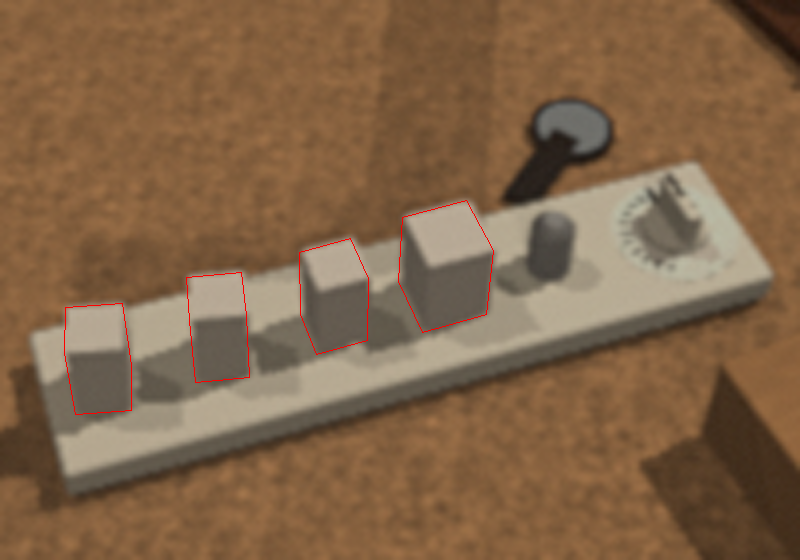

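View pics/v8top.png

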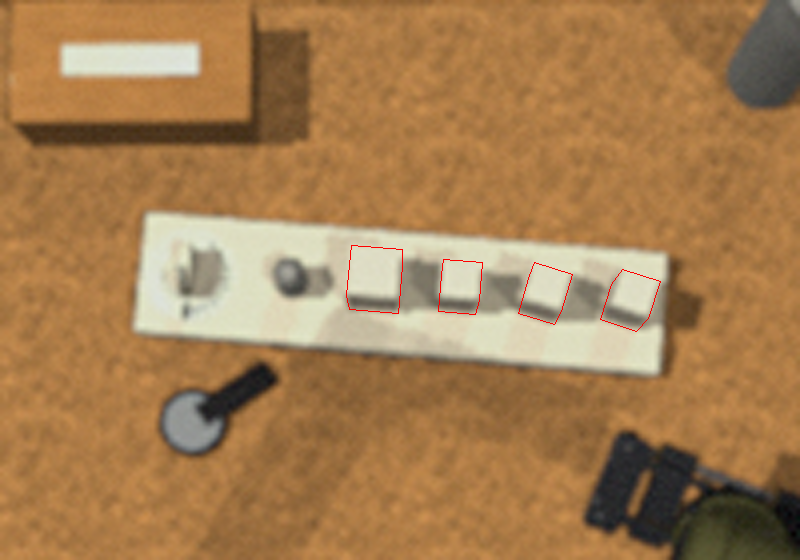

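All four tumblers match their seated outlines in both views, and the dial is still on zero. One last check for a hidden fifth tumbler before handing in.

```bash
python3 - <<'E'
from h import *
from cell import env
M=[]
for n in("scene","top"):
    p=env.snapshot(n)
    for q in("narrow1","wide1"): print(n,q,[(np.round(d["bbox"]).astype(int).tolist(),round(d["confidence"],2)) for d in env.search_frame(p,q)])
    M.append(cv2.resize(p["frame"],(400,300)))
cv2.imwrite("pics/v9.png",np.hstack(M))
E
```

```text
scene narrow1 [([244, 229, 258, 253], 0.66), ([215, 236, 227, 264], 0.58), ([188, 245, 198, 275], 0.56)]
scene wide1 [([271, 220, 292, 251], 0.56)]
top narrow1 []
top wide1 [([251, 147, 264, 165], 0.68)]
```

View pics/v9.png

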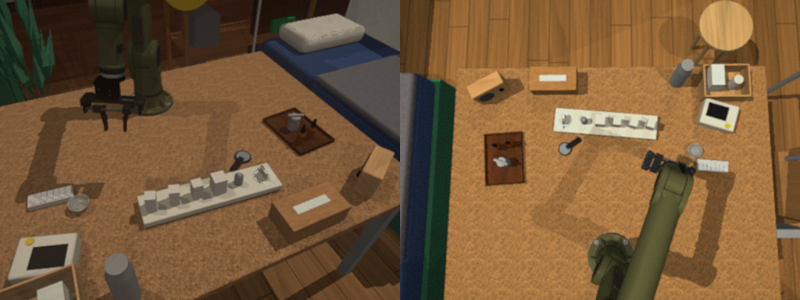

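No other tumbler is on the surface, and the bottles, crusher, bowl, magnifier and pill box are where they started. Handing in.

```bash
python3 -c "
from cell import env
print(env.hand_in())"
```

```text
the job is handed in; nothing more can be done
None
```

The job is handed in after about 45 s of robot time: the dial was turned to zero first, then the one wide and three narrow tumblers present were stood rim-down on matching pegs, and the last pictures show all four seated, the dial still at zero and the other items in place (the hand-in returned no verdict).

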